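# Load the paint tester carousel

### The job

Take the finished white pot with the blue lid out of the sample carousel and stand it on the metal tray. Then load each tester pot from the bench upright into the pocket of its own colour (red pot in red, orange in orange, green in green), in that order and only while that pocket stands clicked in at the yellow pointer, turning the wheel on click by click, counter-clockwise seen from above; a colour whose pot is missing stays empty. Finally turn the wheel on until the white pocket clicks in at the pointer, press the green start button fully down once all that is done and let it come up again, and leave the other things on the bench alone.

Things in the scene. Friction and masses are not known exactly. Their poses are not given: they have to be found in the camera images.
- carousel: Fixed base of the indexing carousel (170 mm disc). Origin: on the bench under the wheel's axis; its -x axis points from the axis to the yellow pointer (141 mm out, 27 mm high), which marks the loading station.
- station (a point): Floor centre of the pocket that stands at the loading station: 88 mm from the axis towards the pointer, 29 mm above the bench. Fixed to the base.
- wheel (a joint): Turn of the carousel wheel (250 mm disc, top 26 mm high, five pockets 88 mm from the axis). 0 at the start, red pocket at the station; grows counter-clockwise from above; a click is 1.2566 rad: orange at the station at 1.2566, green 2.5133, white 3.7699; stops at -0.2 and 3.97. A notch (about 0.3 N m) catches and centres it within 0.07 rad of each click; elsewhere light friction holds it.
- knob_grip (a point): Point on the wheel's axis 92 mm above the bench, in the upper half of the black bar knob that turns the wheel: bar 48 mm long along this point's x axis, 14 mm thick along its y axis, 32 mm high (74 to 106 mm above the bench), standing on a 48 mm round collar whose top is 76 mm above the bench. The point turns with the wheel; its x axis lies along the carousel's x axis at joint 0.
- pocket_red (a point): Floor centre of the red pocket, an upright red cup: inside diameter 56 mm, outside 62 mm, 24 mm deep (rim 53 mm above the bench, floor 29 mm). Turns with the wheel.
- pocket_orange (a point): Floor centre of the orange pocket, an upright orange cup: inside diameter 56 mm, outside 62 mm, 24 mm deep (rim 53 mm above the bench, floor 29 mm). Turns with the wheel.
- pocket_green (a point): Floor centre of the green pocket, an upright green cup: inside diameter 56 mm, outside 62 mm, 24 mm deep (rim 53 mm above the bench, floor 29 mm). Turns with the wheel.
- pocket_white (a point): Floor centre of the white pocket, an upright white cup: inside diameter 56 mm, outside 62 mm, 24 mm deep (rim 53 mm above the bench, floor 29 mm). Turns with the wheel. Stays empty.
- tray: Fixed shallow square aluminium tray, 120 mm square, walls 14 mm high and 4 mm thick, floor about 4 mm above the bench. Origin: centre of its underside.
- start (a joint): Green round push button (32 mm) on the grey start box: 0 released, 0.006 m fully down; moves straight down, spring 1.5 N rising to 5 N fully down, comes up by itself.
- start_top (a point): Centre of the button's top face, 60 mm above the bench (box top 42 mm). Moves down with the button.
- pot_blue: Finished sample pot, white body, blue lid; at the start it stands in the red pocket at the station. 49 mm wide over its lid, 46 mm over its body (lid from 46 to 60 mm height), 60 mm high, 0.2 to 0.3 kg, weighted low. Origin: centre of its underside; z up through the lid.
- pot_red: Tester pot with red body and dull red lid; stands on the bench to the right. May be absent. 49 mm wide over its lid, 46 mm over its body (lid from 46 to 60 mm height), 60 mm high, 0.2 to 0.3 kg, weighted low. Origin: centre of its underside; z up through the lid.
- pot_orange: Tester pot with orange body and a black lid with a grey-blue top; stands on the bench to the right. May be absent. 49 mm wide over its lid, 46 mm over its body (lid from 46 to 60 mm height), 60 mm high, 0.2 to 0.3 kg, weighted low. Origin: centre of its underside; z up through the lid.
- pot_green: Tester pot with green and blue body and cream lid; stands on the bench to the right. May be absent. 49 mm wide over its lid, 46 mm over its body (lid from 46 to 60 mm height), 60 mm high, 0.2 to 0.3 kg, weighted low. Origin: centre of its underside; z up through the lid.
- tape_measure: Bystander, leave alone: yellow pocket tape measure 62 mm high, standing between tray and wheel. Origin: centre of its underside.
- brush_30: Bystander, leave alone: small paint brush at the far right. Origin: centre of its underside.
- tape_roll_1: Bystander, leave alone: beige masking tape roll at the far left. Origin: centre of its underside.

How it is judged:
By the outcome, as a careful person would: the job done as asked, in the order asked, and still so for the second after the job is handed in, with the robot touching nothing.
Of pot_red, pot_orange, pot_green only 2 to 3 are there at a start; the rules pass over those that are not, and their reading is None.
At some moment in a run one of pot_red, pot_orange, pot_green may be knocked a few centimetres aside while the robot is not near it.
It also fails if it takes over 210 s, if anything falls off the work surface, if the arm or the gripper's body presses on something with over 40 N, if the wrist force passes 120 N, or if a joint passes its speed limit or range.

### The arm

A 7-joint arm with a two-finger parallel gripper is mounted at the origin on the work surface; the furniture and walls round the work are solid. World frame = base frame: x ahead of the robot, y to its left, z up, the work surface at z = 0. Lengths are in mm, angles in degrees, forces in N, time in s.
With the tool pointing down it reaches from about 400 to 875 mm from the base axis. Payload 19.3 kg.
Tool frame: the origin (TCP) lies on the centre line of the jaws, within the pads' length; the fingertips stand 25 mm ahead of it and the grasp point (between the pads) lies 6 mm ahead of it (env.finger_overhang is the distance from the TCP to the fingertips, in mm); z points along the fingers, x is the direction in which the jaws open and shut, and the axes are right-handed (so a half turn about z gives the same grasp; the last joint's range is limited). The gripper opens to 85 mm and grips with 20 to 120 N. Pads are 22 mm wide; open, the fingers measure 114 mm over their backs; the gripper's body (76 mm by 85 mm) begins 54 mm behind the grasp point. The pads swing forward as they close: fully open they stand 13 mm farther back than shut.
Start: joints at [72.869, 29.874, -2.08, 91.645, 1.215, 58.505, -6.463], TCP at [141.728, -608.711, 256.291] pointing down, gripper open.
Joint ranges: [-166.77, 166.77], [-17.47, 122.26], [-85.68, 81.53], [9.62, 139.38], [-72.42, 252.41], [9.2, 110.78], [-144.41, 144.41]. Speed limits (degrees/s): [108.29, 108.29, 136.94, 136.94, 172.46, 172.46, 172.46].

### API

Orientations are given as a 3x3 rotation matrix whose columns are the frame's x, y, z axes.
In Python, from rig import env, viewer, close_job gives the robot as it stands.
- The arm moves only by the tool carry_out, never from a script. Its argument "steps" is a list of rows, each an object with "offset": the shift along the world's x, y, z in mm, a list of three; "dr": the turn, a rotation vector about the world's x, y, z in rad, a list of three; "gripper": the finger opening in mm, from 0 to 85.4. In form: [{"offset": [x, y, z], "dr": [rx, ry, rz], "gripper": gripper}, ...]. A call has 1 to 10 rows; each row shifts and turns the pose as measured when the row begins; what a row does not reach is not made up. A row lasts 1/10 s, in which the tool goes at most 50 mm and 8.59 degrees, less where a joint would pass 70% of its speed; a pose out of reach is approached as far as the arm can. A call with a gripper value outside its range is refused whole. The fingers move at their own pace and stop on an object; the grip force is fixed at half the most. Time passes only in rows, so rows that do not move let the fingers close. It gives the time, the measured TCP pose, the force and the opening at its end, in the units of the state.
- env.read_state(): the state, without advancing time (a new reading comes with each control period).
- viewer.get_image(name): name is "scene" or "top" or "wrist"; returns (picture, depth): 384x512x3 uint8, red, green, blue; 384x512 float32, mm along the optical axis (not along the pixel's ray), 0 where there is no reading.
- viewer.camera_model(name): a dict with "camera_matrix" (3x3 intrinsics, pixels), "world_to_cam" (4x4, takes a point from world to camera coordinates). Camera axes: x right, y up, looking along -z (the intrinsics and any distortion apply to the point x, -y, -z); pixel columns grow to the right and rows downward; lengths in mm; the calibration is good to about 2 mm. The wrist camera is an equidistant fisheye: a pixel r from the principal point sees the ray r / f radians off the axis. A picture is of the moment at which its call begins: read the wrist's pose just before it. camera_model takes no time and is no camera call; for the wrist camera it gives the pose at the moment of the call.
- close_job(): hands the job in, once; it reports no verdict.
The state is a dict: "time_s": time; "joint_pos": joint angles; "qvel": joint speeds; "joint_torque": joint torques, N m; "tool_pos": TCP position; "ee_rot": TCP orientation; "force": force on the tool from outside, world axes, zero at the start; "wrist_torque": the same for the moment, N m; "gripper_width": finger opening in mm.
Only numpy, scipy, OpenCV 4.12 (cv2) and the standard library are available. Lean on these libraries where they do the work, as an engineer would, in place of code of your own. Each camera call takes 0.05 s, during which the arm holds its last target.

## Working session

There is one attempt and no reset: what is moved stays moved. The work goes in short steps, Python scripts to look and compute and a tool call to move; the robot and the scene stay as the last step left them, time stands still between calls to the robot, and variables do not carry over. Pictures are saved under pics/ and viewed, and the job is handed in when it is done.

Besides the shell and the picture viewer there is one more tool, called after "Call:" as name(argument=value, ...), one argument or row to a line, values as JSON. carry_out: Moves the arm, as the interface text tells. Its arguments: {"type":"object","properties":{"steps":{"type":"array"}},"required":["steps"]}

```bash
ls; mkdir -p pics; python3 - <<'E'
from rig import env, viewer
import cv2
s=env.read_state(); print(s)
for n in ("scene","top","wrist"):
    m=viewer.camera_model(n); print(n,m)
    p,d=viewer.get_image(n)
    cv2.imwrite(f"pics/{n}0.png",cv2.cvtColor(p,cv2.COLOR_RGB2BGR))
    import numpy as np; np.save(f"pics/{n}0_d.npy",d)
E
```

```text
pics
{'time_s': 0.0, 'joint_pos': array([72.86912096, 29.90888116, -2.08208014, 91.6730727 ,  1.21274001,
       58.50508071, -6.46372347]), 'qvel': array([ 0.02008998,  0.02272036,  0.0105769 , -0.05257058, -0.05130963,
       -0.08645959,  0.0391224 ]), 'joint_torque': array([-3.71214082e-05, -9.27113700e+01,  1.98014170e+00, -3.69924688e+01,
        1.79241219e-02,  8.34307313e-03, -2.17014025e-05]), 'tool_pos': array([ 141.66041513, -608.41668423,  255.73299981]), 'ee_rot': array([[ 2.26769232e-01, -9.73948471e-01, -3.02957617e-04],
       [-9.73947857e-01, -2.26769430e-01,  1.09458663e-03],
       [-1.13477250e-03,  4.68463533e-05, -9.99999355e-01]]), 'force': array([0.92833994, 0.66514495, 0.30889009]), 'wrist_torque': array([-0.0094041 , -0.03814992,  0.00794776]), 'gripper_width': 85.5821085400584}
scene {'camera_matrix': array([[496.32365433,   0.        , 253.57920794],
       [  0.        , 496.32365433, 189.79269629],
       [  0.        ,   0.        ,   1.        ]]), 'world_to_cam': array([[-8.44512506e-01, -5.35410379e-01,  1.15910751e-02,
         5.08595742e+02],
  
[... 626 characters left out ...]
-1.96674494e-01, -6.27998134e-03,  9.80448727e-01,
        -1.11569796e+03],
       [ 0.00000000e+00,  0.00000000e+00,  0.00000000e+00,
         1.00000000e+00]])}
wrist {'camera_matrix': array([[297.31863964,   0.        , 259.0778425 ],
       [  0.        , 297.31863964, 194.24567733],
       [  0.        ,   0.        ,   1.        ]]), 'world_to_cam': array([[ 2.26429056e-01, -9.74027652e-01, -1.24625123e-04,
        -6.24863556e+02],
       [ 9.38873934e-01,  2.18291045e-01, -2.66204350e-01,
         3.42274570e+01],
       [ 2.59317603e-01,  6.01593925e-02,  9.63916609e-01,
        -3.77777015e+02],
       [ 0.00000000e+00,  0.00000000e+00,  0.00000000e+00,
         1.00000000e+00]])}
```

View pics/top0.png

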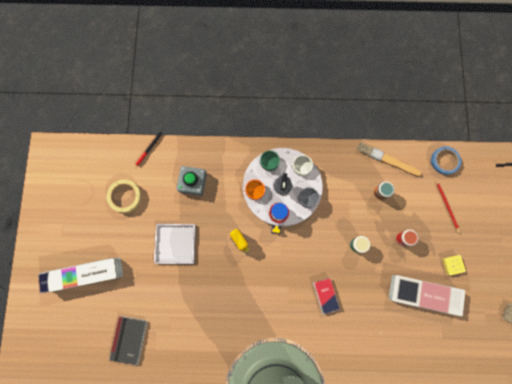

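View pics/scene0.png

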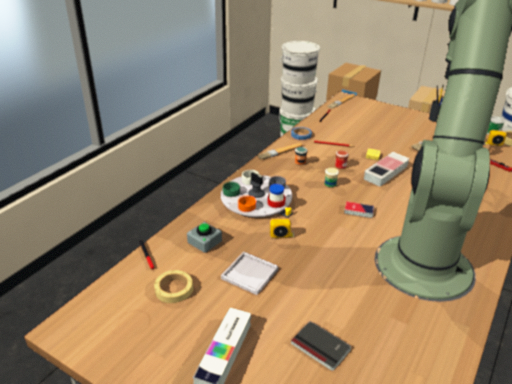

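View pics/wrist0.png

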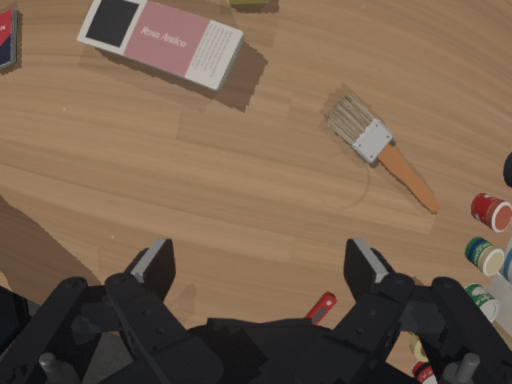

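```bash
cat > h.py <<'E'
import numpy as np, cv2
from rig import env, viewer
def snap(n,tag,save=True):
    m=viewer.camera_model(n); p,d=viewer.get_image(n)
    if save: cv2.imwrite(f"pics/{n}_{tag}.png",cv2.cvtColor(p,cv2.COLOR_RGB2BGR))
    return m,p,d
def crop(p,u0,u1,v0,v1,k,name):
    c=cv2.resize(p[v0:v1,u0:u1],None,fx=k,fy=k,interpolation=cv2.INTER_CUBIC)
    cv2.imwrite(f"pics/{name}.png",cv2.cvtColor(c,cv2.COLOR_RGB2BGR))
def ray(n,m,u,v):
    K=m["camera_matrix"]; a=(u-K[0,2])/K[0,0]; b=(v-K[1,2])/K[1,1]
    if n=="wrist":
        r=np.hypot(a,b); s=np.sin(r)/max(r,1e-9); dc=np.array([a*s,-b*s,-np.cos(r)])
    else: dc=np.array([a,-b,-1.0])
    T=m["world_to_cam"]; R=T[:3,:3]; return -R.T@T[:3,3], R.T@dc
def at_z(n,m,u,v,z):
    o,d=ray(n,m,u,v); return o+d*(z-o[2])/d[2]
def at_d(n,m,u,v,dep):
    o,d=ray(n,m,u,v)
    T=m["world_to_cam"]; dc=T[:3,:3]@d; return o+d*(dep/-dc[2])
def cloud(n,m,d):
    vv,uu=np.mgrid[0:d.shape[0],0:d.shape[1]]
    K=m["camera_matrix"]; a=(uu-K[0,2])/K[0,0]; b=(vv-K[1,2])/K[1,1]
    if n=="wrist":
        r=np.hypot(a,b); t=np.tan(r)/np.maximum(r,1e-9); a=a*t;b=b*t
    P=np.stack([a*d,-b*d,-d],-1); T=m["world_to_cam"]
    return (P-T[:3,3])@T[:3,:3]
def proj(n,m,X):
    T=m["world_to_cam"]; c=T[:3,:3]@np.asarray(X,float)+T[:3,3]; K=m["camera_matrix"]
    x,y=c[0],-c[1]; z=-c[2]
    if n=="wrist":
        r=np.hypot(x,y); th=np.arctan2(r,z); return K[0,2]+K[0,0]*th*x/r, K[1,2]+K[1,1]*th*y/r
    return K[0,2]+K[0,0]*x/z,K[1,2]+K[1,1]*y/z
E
python3 - <<'E'
from h import *
p=cv2.cvtColor(cv2.imread("pics/top0.png"),cv2.COLOR_BGR2RGB); d=np.load("pics/top0_d.npy"); m=viewer.camera_model("top")
C=cloud("top",m,d)
def circ(u,v,z0,z1,r=18):
    s=C[v-r:v+r,u-r:u+r].reshape(-1,3); k=(s[:,2]>z0)&(s[:,2]<z1); s=s[k]
    return s.mean(0).round(1), len(s), (s.max(0)-s.min(0)).round(0)
for n,u,v in (("or",386,190),("gr",361,244),("red",408,238)):
    print(n,circ(u,v,54,68))
print("blue",circ(280,212,80,97,14)); print("btn",circ(190,178,52,66)); print("knob",circ(284,184,95,115,12))
print("tape",circ(238,240,50,70,14))
# wheel
for nm,u,v in (("tray",176,244),("bench",320,330)): print(nm,C[v,u])
k=(C[...,2]>20)&(C[...,2]<32); k[:140]=0;k[235:]=0;k[:,:235]=0;k[:,335:]=0
pts=C[k][:,:2]; print(len(pts)); c,r=cv2.minEnclosingCircle(pts.astype(np.float32)); print("wheel",c,r)
crop(p,220,340,135,245,6,"c0"); crop(p,140,240,150,275,5,"c1"); crop(p,330,430,170,260,7,"c2")
E
```

```text
or (array([ 592.2, -328.7,   60.5]), 199, array([47., 46., 13.]))
gr (array([ 424.3, -249.2,   60.4]), 216, array([44., 47., 12.]))
red (array([ 447.3, -392.2,   60.2]), 219, array([48., 48., 11.]))
blue (array([514.6,  -4.1,  89.7]), 219, array([48., 47., 14.]))
btn (array([612.2, 269. ,  58. ]), 145, array([45., 46., 14.]))
knob (array([601.2, -15.1, 106.1]), 80, array([48., 17., 17.]))
tape (array([430.4, 114.6,  61. ]), 247, array([62., 55., 18.]))
tray [413.32412419 312.15963574   3.55213761]
bench [ 169.4673063  -132.41602947    0.52964133]
3568
wheel (591.599365234375, -14.562975883483887) 134.7946319580078
```

View pics/c0.png

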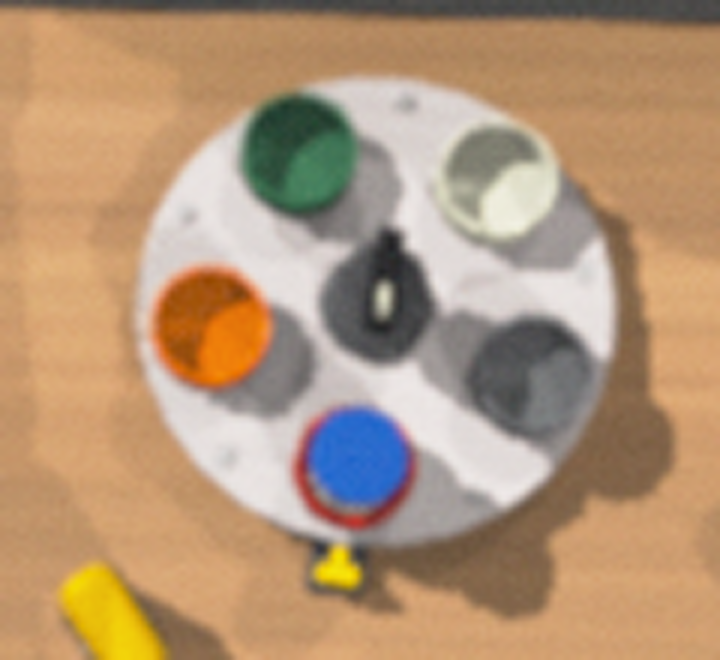

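View pics/c1.png

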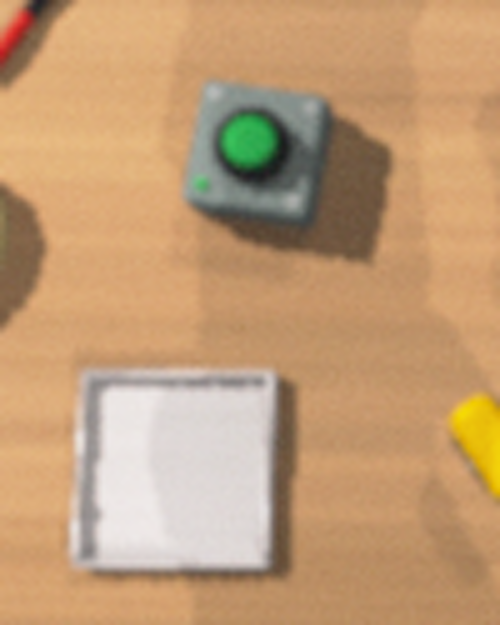

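View pics/c2.png

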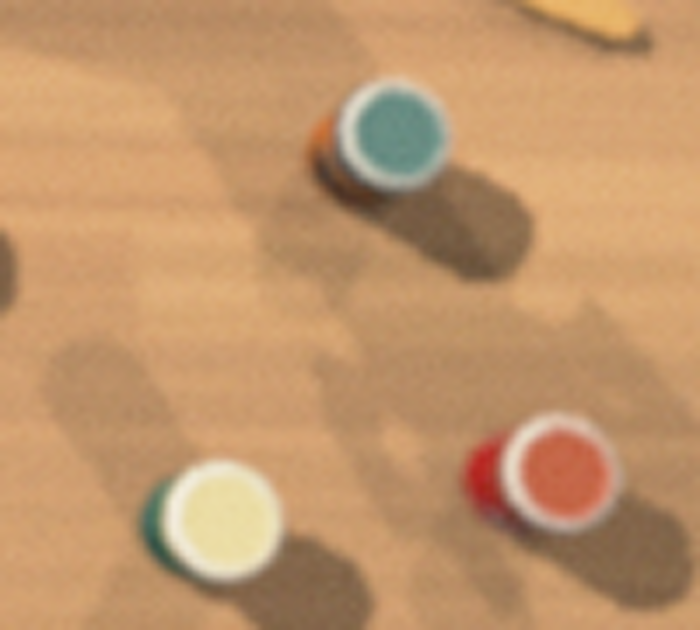

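```bash
python3 - <<'E'
from h import *
m=viewer.camera_model("top"); 
def f(x,y,k,u0,v0,z): return at_z("top",m,(x+.5)/k-.5+u0,(y+.5)/k-.5+v0,z).round(1)
print("or",f(395,135,7,330,170,60),"gr",f(222,520,7,330,170,60),"red",f(559,471,7,330,170,60))
print("blue",f(360,457,6,220,135,89)); print("redcup",f(355,466,6,220,135,53));print("or cup",f(212,327,6,220,135,53),"gr",f(300,153,6,220,135,53),"wh",f(498,180,6,220,135,53),"grey",f(531,377,6,220,135,53))
print("wheel",f(376,312,6,220,135,26)); print("ptr",f(338,570,6,220,135,27))
for c in ((82,370),(277,370),(270,570),(75,570)): print("tray",f(*c,5,140,150,14))
print("btn",f(249,141,5,140,150,60))
p=cv2.imread("pics/scene0.png")[...,::-1]
crop(p,210,370,130,245,5,"s0"); crop(p,180,290,210,300,6,"s1")
E
```

```text
or [ 590.9 -327.7   60. ] gr [ 423.3 -247.3   60. ] red [ 447.2 -390.7   60. ]
blue [512.5  -3.2  89. ]
redcup [513.   -2.8  53. ]
or cup [582.7  70.9  53. ] gr [675.6  27.4  53. ] wh [663.4 -75.1  53. ] grey [560.5 -91.7  53. ]
wheel [598.  -14.5  26. ]
ptr [462.8   3.8  27. ]
tray [474.2 376.2  14. ]
tray [476.9 254.9  14. ]
tray [354.9 252.6  14. ]
tray [352.2 371.5  14. ]
btn [612.1 272.1  60. ]
```

View pics/s0.png

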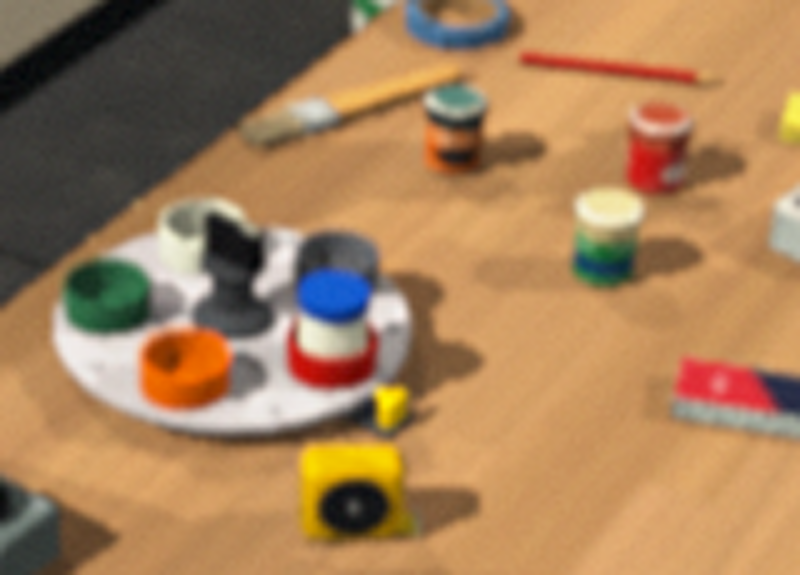

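Call:
carry_out(
  steps=[
    {"offset": [32,26,0],"dr": [0,0,-0.045],"gripper": 85},
    {"offset": [32,26,0],"dr": [0,0,-0.045],"gripper": 85},
    {"offset": [32,26,0],"dr": [0,0,-0.045],"gripper": 85},
    {"offset": [32,26,0],"dr": [0,0,-0.045],"gripper": 85},
    {"offset": [32,26,0],"dr": [0,0,-0.045],"gripper": 85},
    {"offset": [32,26,0],"dr": [0,0,-0.045],"gripper": 85},
    {"offset": [32,26,0],"dr": [0,0,-0.045],"gripper": 85},
    {"offset": [32,26,0],"dr": [0,0,-0.045],"gripper": 85},
  ],
)

```text
time_s: 0.95
tool_pos: [399.2, -394.5, 254.2]
ee_rot: [[-0.155, -0.988, -0.003], [-0.988, 0.155, 0.003], [-0.002, 0.003, -1.0]]
force: [1.6, -0.9, -0.2]
gripper_width: 84.6
```

Call:
carry_out(
  steps=[
    {"offset": [12,43,-6],"dr": [0,0,0.005],"gripper": 80},
    {"offset": [12,43,-6],"dr": [0,0,0.005],"gripper": 80},
    {"offset": [12,43,-6],"dr": [0,0,0.005],"gripper": 80},
    {"offset": [12,43,-6],"dr": [0,0,0.005],"gripper": 80},
    {"offset": [12,43,-6],"dr": [0,0,0],"gripper": 80},
    {"offset": [12,43,-6],"dr": [0,0,0],"gripper": 80},
    {"offset": [12,43,-6],"dr": [0,0,0],"gripper": 80},
    {"offset": [12,43,-6],"dr": [0,0,0],"gripper": 80},
    {"offset": [12,43,-6],"dr": [0,0,0],"gripper": 80},
    {"offset": [0,0,0],"dr": [0,0,0],"gripper": 75},
  ],
)

```text
time_s: 1.95
tool_pos: [512.3, 13.8, 197.5]
ee_rot: [[-0.129, -0.992, -0.001], [-0.992, 0.129, 0.004], [-0.004, 0.002, -1.0]]
force: [-0.1, -2.1, -0.5]
gripper_width: 74.8
```

```bash
python3 - <<'E'
from h import *
m,p,d=snap("wrist","1"); s=env.read_state(); print(s["tool_pos"],s["ee_rot"].round(3).tolist(),s["joint_pos"].round(1))
C=cloud("wrist",m,d); np.save("pics/w1C.npy",C)
E
```

```text
[511.7421637   10.97926617 197.66860656] [[-0.131, -0.991, -0.002], [-0.991, 0.131, 0.002], [-0.002, 0.002, -1.0]] [  -1.5   24.3   -8.1  111.5    4.5   44.5 -109.7]
```

View pics/wrist_1.png

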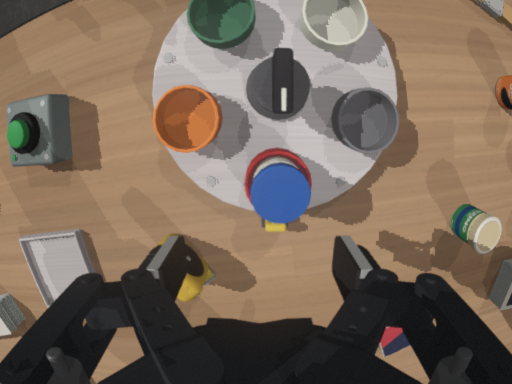

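```bash
python3 - <<'E'
from h import *
m=viewer.camera_model("wrist"); p=cv2.imread("pics/wrist_1.png")[...,::-1]
print("lid",at_z("wrist",m,281,193,89)); print("knobtop",at_z("wrist",m,283,81,106))
C=np.load("pics/w1C.npy"); s=C[150:230,240:320].reshape(-1,3); s=s[abs(s[:,2]-89)<4]; print("lid depth",s.mean(0),np.ptp(s,0))
s=C[40:120,250:320].reshape(-1,3); s=s[abs(s[:,2]-106)<4]; print("knob depth",s.mean(0),np.ptp(s,0))
q=s[:,:2]-s[:,:2].mean(0); print(np.linalg.svd(q,full_matrices=False)[2][0])
for n,u,v in (("orange",187,119),("green",222,20),("grey",365,120)): print(n,at_z("wrist",m,u,v,53))
crop(p,150,400,0,240,3,"w1c")
E
```

```text
lid [515.26423024  -6.9305069   89.        ]
knobtop [599.58356707 -17.38636711 106.        ]
lid depth [515.09643068  -3.24996882  88.71548937] [48.11794712 47.90483365  5.70970895]
knob depth [600.99476598 -14.35709786 105.49484087] [48.17465892 19.24743919  6.45973696]
[-0.9907571   0.13564795]
orange [583.82352207  66.09207071  53.        ]
green [668.47492257  23.10267365  53.        ]
grey [563.39448154 -92.92391353  53.        ]
```

View pics/w1c.png

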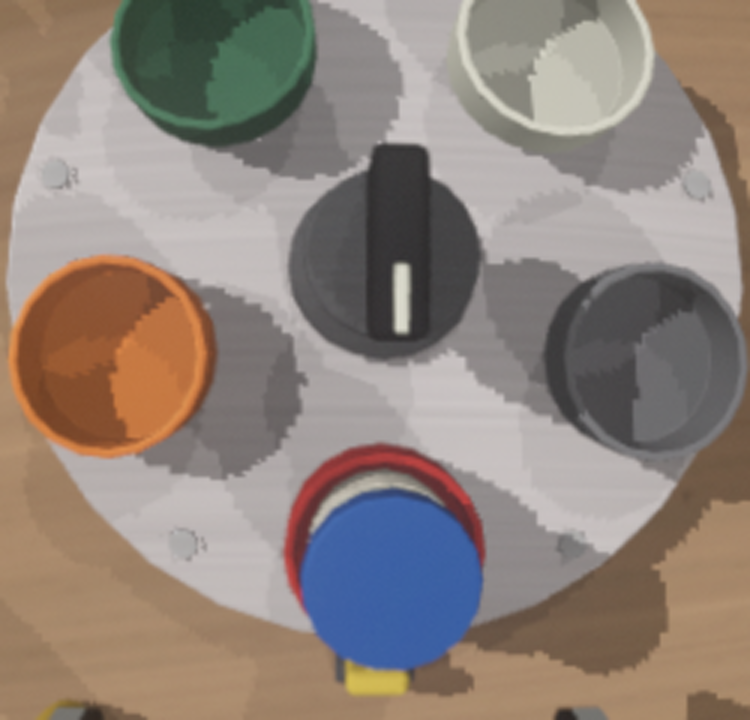

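Call:
carry_out(
  steps=[
    {"offset": [2,-10,0],"dr": [0,0,0],"gripper": 75},
    {"offset": [0,0,0],"dr": [0,0,0],"gripper": 75},
    {"offset": [0,0,0],"dr": [0,0,0],"gripper": 75},
  ],
)

```text
time_s: 2.3
tool_pos: [513.4, -2.6, 197.7]
ee_rot: [[-0.134, -0.991, -0.002], [-0.991, 0.134, 0.001], [-0.001, 0.003, -1.0]]
force: [0.3, -0.2, -0.2]
gripper_width: 75.1
```

Call:
carry_out(
  steps=[
    {"offset": [0,0,-35],"dr": [0,0,0],"gripper": 75},
    {"offset": [0,0,-35],"dr": [0,0,0],"gripper": 75},
    {"offset": [0,0,-20],"dr": [0,0,0],"gripper": 75},
    {"offset": [0,0,-10],"dr": [0,0,0],"gripper": 75},
    {"offset": [0,0,-6],"dr": [0,0,0],"gripper": 75},
    {"offset": [0,0,0],"dr": [0,0,0],"gripper": 75},
    {"offset": [0,0,0],"dr": [0,0,0],"gripper": 75},
  ],
)

```text
time_s: 3.0
tool_pos: [514.6, -8.6, 91.2]
ee_rot: [[-0.144, -0.99, 0.003], [-0.99, 0.144, 0.0], [-0.001, -0.003, -1.0]]
force: [-0.4, -0.1, 0.4]
gripper_width: 75.1
```

Call:
carry_out(
  steps=[
    {"offset": [0,5,-4],"dr": [0,0,0.01],"gripper": 75},
    {"offset": [0,0,0],"dr": [0,0,0],"gripper": 75},
    {"offset": [0,0,0],"dr": [0,0,0],"gripper": 75},
  ],
)

```text
time_s: 3.3
tool_pos: [515.7, -3.0, 88.8]
ee_rot: [[-0.133, -0.991, 0.006], [-0.991, 0.133, 0.001], [-0.002, -0.006, -1.0]]
force: [-0.1, 0.1, -0.7]
gripper_width: 74.9
```

Call:
carry_out(
  steps=[
    {"offset": [-1,0,-1],"dr": [0,0,0],"gripper": 60},
    {"offset": [0,0,0],"dr": [0,0,0],"gripper": 45},
    {"offset": [0,0,0],"dr": [0,0,0],"gripper": 42},
    {"offset": [0,0,0],"dr": [0,0,0],"gripper": 42},
    {"offset": [0,0,0],"dr": [0,0,0],"gripper": 42},
  ],
)

```text
time_s: 3.8
tool_pos: [514.9, -2.8, 88.5]
ee_rot: [[-0.133, -0.991, 0.007], [-0.991, 0.133, 0.001], [-0.002, -0.007, -1.0]]
force: [0.0, 0.2, -1.1]
gripper_width: 47.1
```

Call:
carry_out(
  steps=[
    {"offset": [0,0,8],"dr": [0,0,0],"gripper": 42},
    {"offset": [0,0,20],"dr": [0,0,0],"gripper": 42},
    {"offset": [0,0,35],"dr": [0,0,0],"gripper": 42},
    {"offset": [0,0,35],"dr": [0,0,0],"gripper": 42},
    {"offset": [0,0,0],"dr": [0,0,0],"gripper": 42},
    {"offset": [0,0,0],"dr": [0,0,0],"gripper": 42},
  ],
)

```text
time_s: 4.4
tool_pos: [513.3, -3.1, 191.1]
ee_rot: [[-0.133, -0.991, 0.005], [-0.991, 0.133, 0.001], [-0.001, -0.005, -1.0]]
force: [-0.2, -0.5, -2.7]
gripper_width: 47.6
```

```bash
python3 - <<'E'
from h import *
m,p,d=snap("scene","2"); s=env.read_state(); print(s["tool_pos"],s["force"],s["gripper_width"])
crop(p,180,380,100,260,4,"s2c")
E
```

```text
[513.48025973  -3.12012274 191.03024296] [ 0.83053846 -0.44709618 -1.61748655] 46.91265046451664
```

View pics/s2c.png

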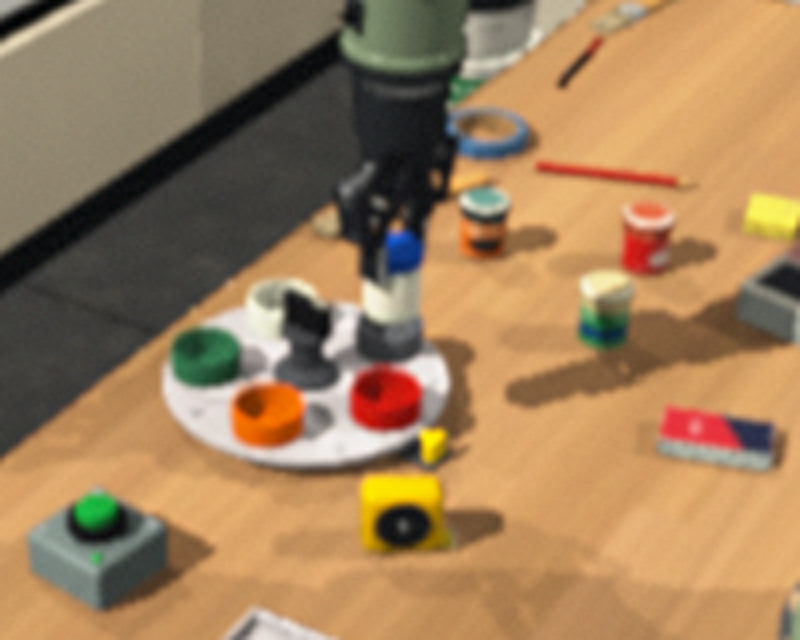

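Call:
carry_out(
  steps=[
    {"offset": [-6,20,0],"dr": [0,0,0],"gripper": 42},
    {"offset": [-12,38,0],"dr": [0,0,0],"gripper": 42},
    {"offset": [-12,38,0],"dr": [0,0,0],"gripper": 42},
    {"offset": [-12,38,0],"dr": [0,0,0],"gripper": 42},
    {"offset": [-12,38,0],"dr": [0,0,0],"gripper": 42},
    {"offset": [-12,38,0],"dr": [0,0,0],"gripper": 42},
    {"offset": [-12,38,0],"dr": [0,0,0],"gripper": 42},
    {"offset": [-12,38,0],"dr": [0,0,0],"gripper": 42},
    {"offset": [-6,20,0],"dr": [0,0,0],"gripper": 42},
    {"offset": [0,0,0],"dr": [0,0,0],"gripper": 42},
  ],
)

```text
time_s: 5.45
tool_pos: [407.3, 310.8, 180.5]
ee_rot: [[-0.136, -0.991, -0.009], [-0.991, 0.136, -0.007], [0.008, 0.008, -1.0]]
force: [0.8, -0.1, -2.3]
gripper_width: 47.2
```

Call:
carry_out(
  steps=[
    {"offset": [5,0,-30],"dr": [0.006,-0.008,0],"gripper": 42},
    {"offset": [2,0,-35],"dr": [0,0,0],"gripper": 42},
    {"offset": [0,0,-25],"dr": [0,0,0],"gripper": 42},
    {"offset": [0,0,-10],"dr": [0,0,0],"gripper": 42},
    {"offset": [0,0,-5],"dr": [0,0,0],"gripper": 42},
    {"offset": [0,0,0],"dr": [0,0,0],"gripper": 42},
    {"offset": [0,0,0],"dr": [0,0,0],"gripper": 42},
  ],
)

```text
time_s: 6.15
tool_pos: [413.6, 308.2, 69.5]
ee_rot: [[-0.136, -0.991, -0.004], [-0.991, 0.136, -0.005], [0.005, 0.003, -1.0]]
force: [0.3, 0.1, -2.2]
gripper_width: 47.5
```

Call:
carry_out(
  steps=[
    {"offset": [0,3,-3],"dr": [0.004,-0.004,0],"gripper": 42},
    {"offset": [0,0,-2],"dr": [0,0,0],"gripper": 42},
    {"offset": [0,0,-1],"dr": [0,0,0],"gripper": 42},
    {"offset": [0,0,0],"dr": [0,0,0],"gripper": 42},
    {"offset": [0,0,0],"dr": [0,0,0],"gripper": 42},
  ],
)

```text
time_s: 6.65
tool_pos: [414.8, 312.4, 65.7]
ee_rot: [[-0.136, -0.991, 0.004], [-0.991, 0.136, 0.003], [-0.003, -0.004, -1.0]]
force: [-0.0, -0.1, -1.6]
gripper_width: 47.4
```

Call:
carry_out(
  steps=[
    {"offset": [0,0,-1.5],"dr": [0,0,0],"gripper": 42},
    {"offset": [0,0,-1],"dr": [0,0,0],"gripper": 42},
    {"offset": [0,0,0],"dr": [0,0,0],"gripper": 42},
  ],
)

```text
time_s: 6.95
tool_pos: [414.9, 312.5, 63.5]
ee_rot: [[-0.136, -0.991, 0.004], [-0.991, 0.136, 0.003], [-0.004, -0.004, -1.0]]
force: [-1.6, -0.9, 1.3]
gripper_width: 47.2
```

Call:
carry_out(
  steps=[
    {"offset": [0,0,0],"dr": [0,0,0],"gripper": 50},
    {"offset": [0,0,0],"dr": [0,0,0],"gripper": 65},
    {"offset": [0,0,0],"dr": [0,0,0],"gripper": 80},
    {"offset": [0,0,15],"dr": [0,0,0],"gripper": 80},
    {"offset": [0,0,30],"dr": [0,0,0],"gripper": 80},
    {"offset": [0,0,45],"dr": [0,0,0],"gripper": 80},
    {"offset": [0,0,30],"dr": [0,0,0],"gripper": 80},
  ],
)

```text
time_s: 7.65
tool_pos: [413.0, 311.0, 183.4]
ee_rot: [[-0.135, -0.991, -0.001], [-0.991, 0.135, -0.002], [0.002, 0.001, -1.0]]
force: [0.1, -0.4, -0.0]
gripper_width: 80.1
```

```bash
python3 - <<'E'
from h import *
m,p,d=snap("wrist","3"); s=env.read_state(); print(s["tool_pos"],s["gripper_width"])
m2,p2,d2=snap("scene","3"); crop(p2,180,380,100,300,3,"s3c")
m3,p3,d3=snap("top","3",True)
C=cloud("top",m3,d3)
for n,u,v in (("or",386,190),("gr",361,244),("red",408,238)):
    s=C[v-25:v+25,u-25:u+25].reshape(-1,3); s=s[(s[:,2]>54)&(s[:,2]<68)]; print(n,s.mean(0).round(1),len(s))
E
```

```text
[414.11630499 311.88789397 187.14570598] 79.79951101297513
or [ 592.2 -328.7   60.4] 200
gr [ 424.1 -249.1   60.5] 217
red [ 447.1 -392.4   60.1] 217
```

View pics/wrist_3.png

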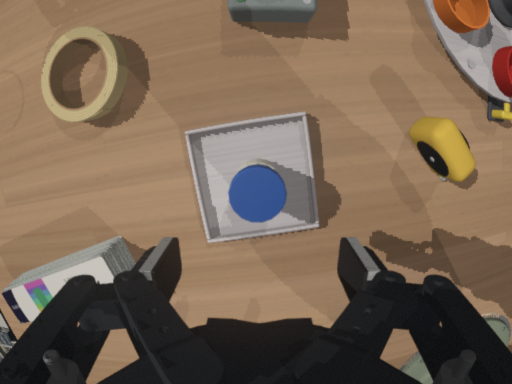

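View pics/s3c.png

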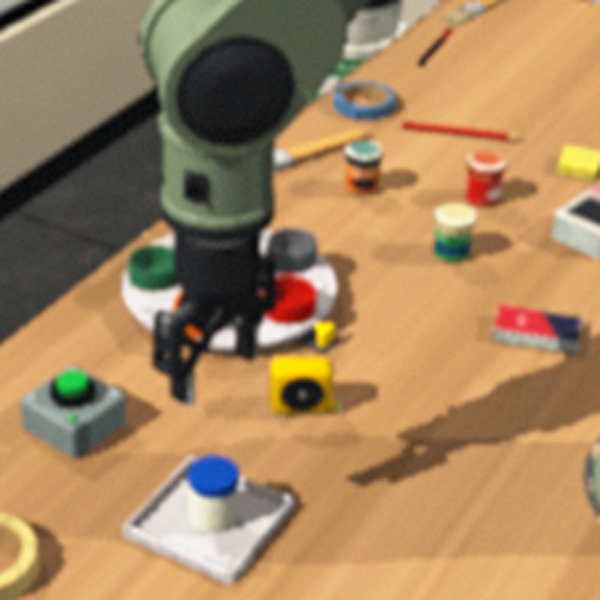

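Call:
carry_out(
  steps=[
    {"offset": [8,-30,0],"dr": [0,0,0],"gripper": 80},
    {"offset": [10,-45,0],"dr": [0,0,0],"gripper": 80},
    {"offset": [10,-45,0],"dr": [0,0,0],"gripper": 80},
    {"offset": [8,-45,0],"dr": [0,0,0],"gripper": 80},
    {"offset": [8,-45,0],"dr": [0,0,0],"gripper": 80},
    {"offset": [6,-45,0],"dr": [0,0,0],"gripper": 80},
    {"offset": [0,-45,0],"dr": [0,0,0],"gripper": 80},
    {"offset": [0,-45,0],"dr": [0,0,0],"gripper": 80},
    {"offset": [-3,-45,0],"dr": [0,0,0],"gripper": 80},
    {"offset": [-3,-45,0],"dr": [0,0,0],"gripper": 80},
  ],
)

```text
time_s: 8.8
tool_pos: [452.4, -134.1, 174.5]
ee_rot: [[-0.123, -0.992, -0.009], [-0.992, 0.123, -0.0], [0.001, 0.009, -1.0]]
force: [1.6, -0.5, -0.2]
gripper_width: 79.8
```

Call:
carry_out(
  steps=[
    {"offset": [0,-42,0],"dr": [0,-0.004,0],"gripper": 80},
    {"offset": [0,-42,0],"dr": [0,-0.004,0],"gripper": 80},
    {"offset": [0,-42,0],"dr": [0,0,0],"gripper": 80},
    {"offset": [0,-42,0],"dr": [0,0,0],"gripper": 80},
    {"offset": [0,-42,0],"dr": [0,0,0],"gripper": 80},
    {"offset": [0,-28,0],"dr": [0,0,0],"gripper": 80},
    {"offset": [0,0,0],"dr": [0,0,0],"gripper": 80},
    {"offset": [0,0,0],"dr": [0,0,0],"gripper": 80},
  ],
)

```text
time_s: 9.6
tool_pos: [444.6, -387.4, 165.2]
ee_rot: [[-0.131, -0.991, -0.012], [-0.991, 0.131, 0.003], [-0.001, 0.012, -1.0]]
force: [1.6, 0.7, -0.6]
gripper_width: 80.0
```

```bash
cat > lidw.py <<'E'
from h import *
import sys
def lid(x,y,z0=60,tag=None):
    m,p,d=snap("wrist",tag or "t",bool(tag)); s=env.read_state(); C=cloud("wrist",m,d)
    k=(abs(C[...,2]-z0)<5)&(np.hypot(C[...,0]-x,C[...,1]-y)<45); q=C[k]
    print("tool",s["tool_pos"].round(1),"lid",q.mean(0).round(1),"minmax mid",((q.max(0)+q.min(0))/2).round(1),np.ptp(q,0).round(0),len(q))
    print("diff",(q.mean(0)-s["tool_pos"]).round(1), "rot",s["ee_rot"].round(3).tolist(), "j",s["joint_pos"].round(0))
lid(*map(float,sys.argv[1:4]),sys.argv[4] if len(sys.argv)>4 else None)
E
python3 lidw.py 447 -392 60 4
```

```text
tool [ 444.5 -387.4  165.3] lid [ 447.5 -392.8   59.4] minmax mid [ 446.6 -392.8   58.5] [49. 47.  7.] 2779
diff [   3.1   -5.4 -105.8] rot [[-0.131, -0.991, -0.012], [-0.991, 0.131, 0.003], [-0.001, 0.013, -1.0]] j [ 33.  33.   3. 101.  -2.  46. -60.]
```

View pics/wrist_4.png

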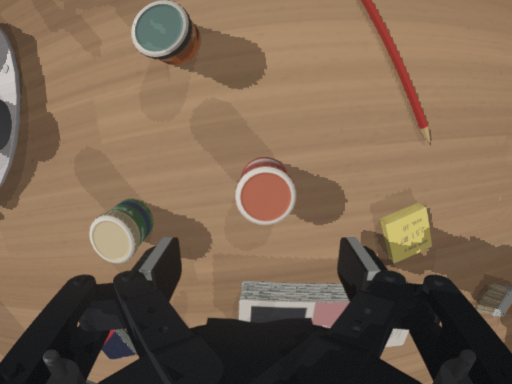

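Call:
carry_out(
  steps=[
    {"offset": [3,-5,-10],"dr": [-0.003,-0.012,0],"gripper": 80},
    {"offset": [0,0,-35],"dr": [0,0,0],"gripper": 80},
    {"offset": [0,0,-30],"dr": [0,0,0],"gripper": 80},
    {"offset": [0,0,-15],"dr": [0,0,0],"gripper": 80},
    {"offset": [0,0,-8],"dr": [0,0,0],"gripper": 80},
    {"offset": [0,0,0],"dr": [0,0,0],"gripper": 80},
    {"offset": [0,0,0],"dr": [0,0,0],"gripper": 80},
  ],
)

```text
time_s: 10.35
tool_pos: [450.0, -387.4, 61.1]
ee_rot: [[-0.123, -0.992, 0.004], [-0.992, 0.123, 0.001], [-0.001, -0.003, -1.0]]
force: [0.3, 0.2, 0.5]
gripper_width: 80.5
```

Call:
carry_out(
  steps=[
    {"offset": [-2.5,-4.5,-2],"dr": [0,0.003,0],"gripper": 80},
    {"offset": [0,0,0],"dr": [0,0,0],"gripper": 80},
    {"offset": [0,0,0],"dr": [0,0,0],"gripper": 60},
    {"offset": [0,0,0],"dr": [0,0,0],"gripper": 45},
    {"offset": [0,0,0],"dr": [0,0,0],"gripper": 42},
    {"offset": [0,0,0],"dr": [0,0,0],"gripper": 42},
    {"offset": [0,0,0],"dr": [0,0,0],"gripper": 42},
  ],
)

```text
time_s: 11.05
tool_pos: [448.6, -393.2, 62.1]
ee_rot: [[-0.123, -0.992, 0.004], [-0.992, 0.123, -0.002], [0.002, -0.005, -1.0]]
force: [-0.0, 0.4, -2.5]
gripper_width: 47.2
```

Call:
carry_out(
  steps=[
    {"offset": [0,0,8],"dr": [0,0,0],"gripper": 42},
    {"offset": [0,0,25],"dr": [0,0,0],"gripper": 42},
    {"offset": [0,0,45],"dr": [0,0,0],"gripper": 42},
    {"offset": [0,0,40],"dr": [0,0,0],"gripper": 42},
    {"offset": [0,0,0],"dr": [0,0,0],"gripper": 42},
  ],
)

```text
time_s: 11.55
tool_pos: [447.4, -392.2, 184.9]
ee_rot: [[-0.123, -0.992, 0.002], [-0.992, 0.123, -0.0], [0.0, -0.002, -1.0]]
force: [1.0, -0.6, -1.7]
gripper_width: 47.3
```

Call:
carry_out(
  steps=[
    {"offset": [6,25,0],"dr": [0,0,0],"gripper": 42},
    {"offset": [8,43,0],"dr": [0,0,0],"gripper": 42},
    {"offset": [8,43,0],"dr": [0,0,0],"gripper": 42},
    {"offset": [8,43,0],"dr": [0,0,0],"gripper": 42},
    {"offset": [8,43,0],"dr": [0,0,0],"gripper": 42},
    {"offset": [7,43,0],"dr": [0,0,0],"gripper": 42},
    {"offset": [7,43,0],"dr": [0,0,0],"gripper": 42},
    {"offset": [7,43,0],"dr": [0,0,0],"gripper": 42},
    {"offset": [7,43,0],"dr": [0,0,0],"gripper": 42},
    {"offset": [0,0,0],"dr": [0,0,0],"gripper": 42},
  ],
)

```text
time_s: 12.55
tool_pos: [510.6, -9.6, 185.4]
ee_rot: [[-0.127, -0.992, 0.003], [-0.992, 0.127, -0.002], [0.002, -0.003, -1.0]]
force: [-0.5, -1.5, -2.3]
gripper_width: 47.1
```

Call:
carry_out(
  steps=[
    {"offset": [4,6,-20],"dr": [0,0,-0.005],"gripper": 42},
    {"offset": [0,0,-30],"dr": [0,0,0],"gripper": 42},
    {"offset": [0,0,-10],"dr": [0,0,0],"gripper": 42},
    {"offset": [0,0,0],"dr": [0,0,0],"gripper": 42},
    {"offset": [0,0,0],"dr": [0,0,0],"gripper": 42},
  ],
)

```text
time_s: 13.05
tool_pos: [514.5, -2.1, 124.4]
ee_rot: [[-0.128, -0.992, 0.003], [-0.992, 0.128, -0.002], [0.001, -0.004, -1.0]]
force: [0.7, 0.1, -1.8]
gripper_width: 47.2
```

```bash
python3 - <<'E'
from h import *
m,p,d=snap("wrist","5"); s=env.read_state(); print(s["tool_pos"],s["gripper_width"],s["ee_rot"].round(3).tolist())
m2,p2,d2=snap("scene","5"); crop(p2,200,330,120,260,4,"s5c")
E
```

```text
[514.66434995  -2.14931721 124.62427073] 46.54943360950252 [[-0.128, -0.992, 0.004], [-0.992, 0.128, -0.002], [0.001, -0.004, -1.0]]
```

View pics/wrist_5.png

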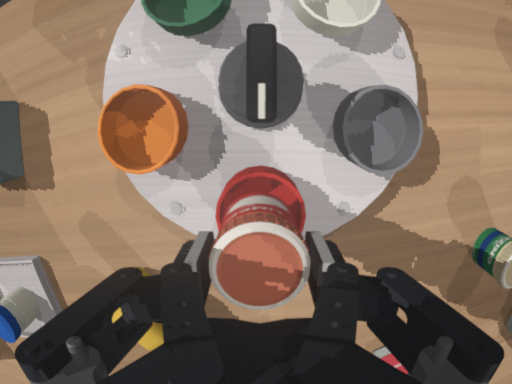

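View pics/s5c.png

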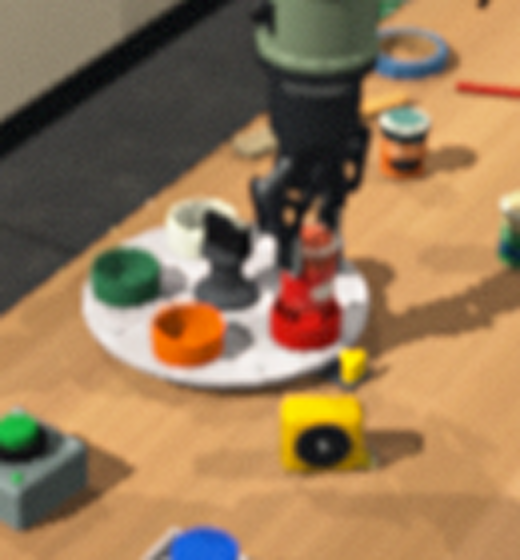

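```bash
python3 - <<'E'
from h import *
m=viewer.camera_model("wrist"); 
print("cup",at_z("wrist",m,261,211,53),"lid",at_z("wrist",m,259,262,122.5),"ptr.. axis collar",at_z("wrist",m,261,83,76))
for X in ((513.7,-2.9,53),): print(proj("wrist",m,X))
E
```

```text
cup [518.48494261  -4.17453123  53.        ] lid [517.27840124  -2.55050777 122.5       ] ptr.. axis collar [599.1620126  -14.36276163  76.        ]
(np.float64(260.02714102707006), np.float64(217.88194040380512))
```

Call:
carry_out(
  steps=[
    {"offset": [0,-1,-15],"dr": [0,0,0],"gripper": 42},
    {"offset": [0,0,-10],"dr": [0,0,0],"gripper": 42},
    {"offset": [0,0,-4],"dr": [0,0,0],"gripper": 42},
    {"offset": [0,0,-1],"dr": [0,0,0],"gripper": 42},
    {"offset": [0,0,0],"dr": [0,0,0],"gripper": 42},
  ],
)

```text
time_s: 13.65
tool_pos: [516.6, -3.7, 97.1]
ee_rot: [[-0.13, -0.992, 0.009], [-0.992, 0.13, -0.001], [0.0, -0.01, -1.0]]
force: [-0.1, 0.5, -2.2]
gripper_width: 47.0
```

Call:
carry_out(
  steps=[
    {"offset": [-2,0,-3],"dr": [0,0.008,0],"gripper": 42},
    {"offset": [0,0,-1.5],"dr": [0,0,0],"gripper": 42},
    {"offset": [0,0,-1],"dr": [0,0,0],"gripper": 42},
    {"offset": [0,0,0],"dr": [0,0,0],"gripper": 42},
    {"offset": [0,0,0],"dr": [0,0,0],"gripper": 42},
  ],
)

```text
time_s: 14.15
tool_pos: [514.9, -3.6, 92.1]
ee_rot: [[-0.129, -0.992, 0.002], [-0.992, 0.129, -0.001], [0.001, -0.002, -1.0]]
force: [0.4, -0.7, -3.0]
gripper_width: 47.4
```

Call:
carry_out(
  steps=[
    {"offset": [0,0,-1],"dr": [0,0,0],"gripper": 42},
    {"offset": [0,0,-1],"dr": [0,0,0],"gripper": 42},
    {"offset": [0,0,0],"dr": [0,0,0],"gripper": 42},
  ],
)

```text
time_s: 14.45
tool_pos: [515.3, -3.5, 91.0]
ee_rot: [[-0.13, -0.992, 0.003], [-0.992, 0.13, -0.001], [0.001, -0.003, -1.0]]
force: [-0.7, -0.4, -1.1]
gripper_width: 46.6
```

Call:
carry_out(
  steps=[
    {"offset": [0,0,0],"dr": [0,0,0],"gripper": 52},
    {"offset": [0,0,0],"dr": [0,0,0],"gripper": 65},
    {"offset": [0,0,0],"dr": [0,0,0],"gripper": 72},
    {"offset": [0,0,12],"dr": [0,0,0],"gripper": 72},
    {"offset": [0,0,30],"dr": [0,0,0],"gripper": 72},
    {"offset": [0,0,40],"dr": [0,0,0],"gripper": 72},
    {"offset": [0,0,5],"dr": [0,0,0],"gripper": 60},
  ],
)

```text
time_s: 15.15
tool_pos: [514.7, -3.6, 182.1]
ee_rot: [[-0.13, -0.992, 0.001], [-0.992, 0.13, -0.001], [0.001, -0.002, -1.0]]
force: [1.4, 0.1, -0.5]
gripper_width: 60.7
```

```bash
python3 - <<'E'
from h import *
m,p,d=snap("wrist","6"); s=env.read_state(); print(s["tool_pos"],s["gripper_width"],s["ee_rot"].round(3).tolist())
C=cloud("wrist",m,d)
def q(x,y,z,r):
    k=(abs(C[...,2]-z)<5)&(np.hypot(C[...,0]-x,C[...,1]-y)<r); a=C[k]; return a
a=q(514,-3,89,40); print("lid",a.mean(0),np.ptp(a,0)); a=q(600,-15,106,35); print("knob",a.mean(0),np.ptp(a,0))
b=a[:,:2]-a[:,:2].mean(0); v=np.linalg.svd(b,full_matrices=False)[2][0]; print(np.degrees(np.arctan2(v[1],v[0])))
E
```

```text
[514.26779272  -3.59356859 181.09229282] 60.11985531613626 [[-0.129, -0.992, 0.0], [-0.992, 0.129, -0.001], [0.001, -0.001, -1.0]]
lid [514.86203951  -3.3122348   88.40572563] [48.24719493 48.12186784  6.86159588]
knob [601.01715755 -14.46379442 105.48635168] [47.36526395 18.53493172  7.64567493]
172.80546647724856
```

View pics/wrist_6.png

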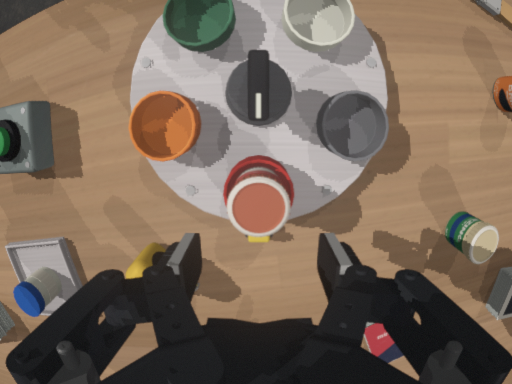

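Call:
carry_out(
  steps=[
    {"offset": [30,-4,0],"dr": [0,0,0],"gripper": 50},
    {"offset": [35,-4,-10],"dr": [0,0,0],"gripper": 45},
    {"offset": [20,-3,-10],"dr": [0,0,0],"gripper": 45},
    {"offset": [0,0,0],"dr": [0,0,0],"gripper": 45},
    {"offset": [0,0,0],"dr": [0,0,0],"gripper": 45},
  ],
)

```text
time_s: 15.7
tool_pos: [600.9, -14.8, 160.5]
ee_rot: [[-0.129, -0.992, 0.0], [-0.992, 0.129, -0.001], [0.001, -0.0, -1.0]]
force: [-0.7, 0.0, 0.7]
gripper_width: 45.0
```

Call:
carry_out(
  steps=[
    {"offset": [0,0,-20],"dr": [0,0,0],"gripper": 45},
    {"offset": [0,0,-20],"dr": [0,0,0],"gripper": 45},
    {"offset": [0,0,-10],"dr": [0,0,0],"gripper": 45},
    {"offset": [0,0,-4],"dr": [0,0,0],"gripper": 45},
    {"offset": [0,0,0],"dr": [0,0,0],"gripper": 45},
    {"offset": [0,0,0],"dr": [0,0,0],"gripper": 45},
  ],
)

```text
time_s: 16.3
tool_pos: [598.4, -14.3, 106.9]
ee_rot: [[-0.128, -0.992, 0.0], [-0.992, 0.128, -0.001], [0.001, -0.0, -1.0]]
force: [0.5, 0.1, -0.1]
gripper_width: 44.9
```

Call:
carry_out(
  steps=[
    {"offset": [2.5,-0.5,-3],"dr": [0,0,0],"gripper": 45},
    {"offset": [0,0,0],"dr": [0,0,0],"gripper": 30},
    {"offset": [0,0,0],"dr": [0,0,0],"gripper": 15},
    {"offset": [0,0,0],"dr": [0,0,0],"gripper": 9},
    {"offset": [0,0,0],"dr": [0,0,0],"gripper": 9},
    {"offset": [0,0,0],"dr": [0,0,0],"gripper": 9},
  ],
)

```text
time_s: 16.9
tool_pos: [602.0, -14.4, 105.5]
ee_rot: [[-0.128, -0.992, 0.003], [-0.992, 0.128, -0.0], [-0.0, -0.003, -1.0]]
force: [-0.1, 1.1, -1.3]
gripper_width: 13.3
```

Call:
carry_out(
  steps=[
    {"offset": [0,0,0],"dr": [0,0,0.06],"gripper": 9},
    {"offset": [0,0,0],"dr": [0,0,0.12],"gripper": 9},
    {"offset": [0,0,0],"dr": [0,0,0.12],"gripper": 9},
    {"offset": [0,0,0],"dr": [0,0,0.12],"gripper": 9},
    {"offset": [0,0,0],"dr": [0,0,0.12],"gripper": 9},
    {"offset": [0,0,0],"dr": [0,0,0.12],"gripper": 9},
    {"offset": [0,0,0],"dr": [0,0,0.06],"gripper": 9},
    {"offset": [0,0,0],"dr": [0,0,0],"gripper": 9},
    {"offset": [0,0,0],"dr": [0,0,0],"gripper": 9},
  ],
)

```text
time_s: 17.8
tool_pos: [601.9, -14.0, 105.5]
ee_rot: [[0.579, -0.815, 0.002], [-0.815, -0.579, 0.002], [-0.0, -0.003, -1.0]]
force: [-0.2, 1.6, -0.5]
gripper_width: 13.2
```

Call:
carry_out(
  steps=[
    {"offset": [0,0,0],"dr": [0,0,0.1],"gripper": 9},
    {"offset": [0,0,0],"dr": [0,0,0.12],"gripper": 9},
    {"offset": [0,0,0],"dr": [0,0,0.12],"gripper": 9},
    {"offset": [0,0,0],"dr": [0,0,0.1],"gripper": 9},
    {"offset": [0,0,0],"dr": [0,0,0.05],"gripper": 9},
    {"offset": [0,0,0],"dr": [0,0,0],"gripper": 9},
    {"offset": [0,0,0],"dr": [0,0,0],"gripper": 9},
  ],
)

```text
time_s: 18.5
tool_pos: [601.7, -13.9, 105.5]
ee_rot: [[0.897, -0.443, 0.001], [-0.443, -0.897, 0.002], [-0.0, -0.002, -1.0]]
force: [-0.8, 0.9, -0.0]
gripper_width: 12.9
```

Call:
carry_out(
  steps=[
    {"offset": [0,0,0],"dr": [0,0,0.013],"gripper": 9},
    {"offset": [0,0,0],"dr": [0,0,0],"gripper": 9},
    {"offset": [0,0,0],"dr": [0,0,0],"gripper": 25},
    {"offset": [0,0,0],"dr": [0,0,0],"gripper": 45},
    {"offset": [0,0,0],"dr": [0,0,0],"gripper": 45},
    {"offset": [0,0,20],"dr": [0,0,0],"gripper": 45},
    {"offset": [0,0,35],"dr": [0,0,0],"gripper": 50},
    {"offset": [0,0,25],"dr": [0,0,0],"gripper": 60},
  ],
)

```text
time_s: 19.3
tool_pos: [599.7, -14.5, 184.5]
ee_rot: [[0.9, -0.436, -0.006], [-0.436, -0.9, 0.001], [-0.005, 0.002, -1.0]]
force: [0.2, -0.5, 0.7]
gripper_width: 59.7
```

```bash
python3 - <<'E'
from h import *
m,p,d=snap("wrist","7"); s=env.read_state(); print(s["tool_pos"],s["gripper_width"],s["ee_rot"].round(3).tolist(),s["joint_pos"].round(0))
C=cloud("wrist",m,d)
k=(abs(C[...,2]-106)<5)&(np.hypot(C[...,0]-600,C[...,1]+15)<35); a=C[k]; print("knob",a.mean(0),np.ptp(a,0))
b=a[:,:2]-a[:,:2].mean(0); v=np.linalg.svd(b,full_matrices=False)[2][0]; print(np.degrees(np.arctan2(v[1],v[0])))
m,p,d=snap("top","7"); crop(p,220,430,130,260,3.8,"t7c")
C=cloud("top",m,d)
for n,u,v in (("or",386,190),("gr",361,244)):
    s=C[v-30:v+30,u-30:u+30].reshape(-1,3); s=s[(s[:,2]>54)&(s[:,2]<68)]; print(n,s.mean(0).round(1),np.ptp(s,0),len(s))
E
```

```text
[601.00085131 -14.44079976 187.97577517] 59.85872617567452 [[0.9, -0.436, -0.001], [-0.436, -0.9, 0.001], [-0.002, -0.0, -1.0]] [ 10.  33. -20.  98.  14.  51. -42.]
knob [602.62318843 -12.82048815 105.47380616] [30.75427328 45.34828301  7.3491665 ]
-115.6069018045398
or [ 591.9 -328.6   60.3] [47.99661335 48.9814847  12.49801421] 204<stdin>:9: RuntimeWarning: Mean of empty slice.
  ret = um.true_divide(
Traceback (most recent call last):
ValueError: zero-size array to reduction operation maximum which has no identity
```

View pics/t7c.png

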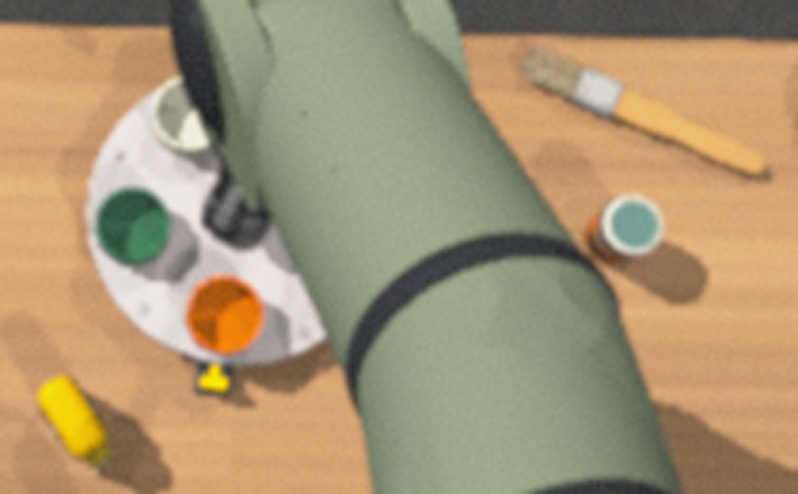

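View pics/wrist_7.png

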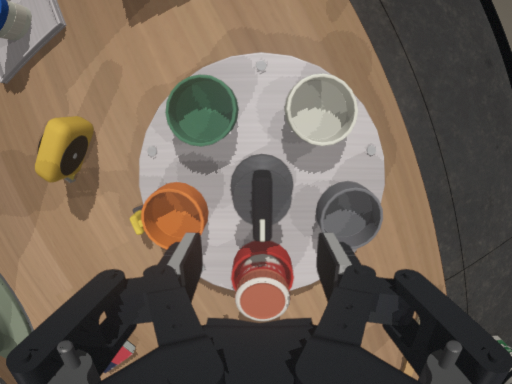

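Call:
carry_out(
  steps=[
    {"offset": [-1,-30,0],"dr": [0,0,-0.1],"gripper": 80},
    {"offset": [-1,-38,0],"dr": [0,0,-0.125],"gripper": 80},
    {"offset": [-1,-38,0],"dr": [0,0,-0.125],"gripper": 80},
    {"offset": [-1,-38,0],"dr": [0,0,-0.125],"gripper": 80},
    {"offset": [-1,-38,0],"dr": [0,0,-0.125],"gripper": 80},
    {"offset": [-1,-38,0],"dr": [0,0,-0.125],"gripper": 80},
    {"offset": [-1,-38,0],"dr": [0,0,-0.125],"gripper": 80},
    {"offset": [-1,-38,0],"dr": [0,0,-0.125],"gripper": 80},
    {"offset": [0,-14,0],"dr": [0,0,-0.125],"gripper": 80},
    {"offset": [0,0,0],"dr": [0,0,-0.1],"gripper": 80},
  ],
)

```text
time_s: 20.4
tool_pos: [588.2, -336.9, 181.3]
ee_rot: [[-0.128, -0.992, -0.001], [-0.992, 0.128, -0.0], [0.0, 0.001, -1.0]]
force: [-0.4, 0.2, 0.4]
gripper_width: 80.0
```

```bash
python3 lidw.py 592 -328.6 60 8
```

```text
tool [ 588.2 -336.2  181.2] lid [ 592.5 -329.3   59.4] minmax mid [ 591.9 -329.    58.7] [48. 49.  7.] 2497
diff [   4.3    6.9 -121.7] rot [[-0.133, -0.991, -0.002], [-0.991, 0.133, 0.0], [0.0, 0.002, -1.0]] j [ 25.  39.  -1.  87.   1.  54. -73.]
```

View pics/wrist_8.png

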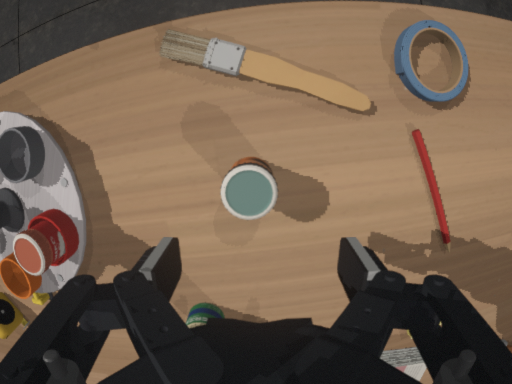

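Call:
carry_out(
  steps=[
    {"offset": [4,7,-20],"dr": [0,0,0],"gripper": 80},
    {"offset": [0,0,-35],"dr": [0,0,0],"gripper": 80},
    {"offset": [0,0,-35],"dr": [0,0,0],"gripper": 80},
    {"offset": [0,0,-18],"dr": [0,0,0],"gripper": 80},
    {"offset": [0,0,-8],"dr": [0,0,0],"gripper": 80},
    {"offset": [0,0,0],"dr": [0,0,0],"gripper": 80},
    {"offset": [0,0,0],"dr": [0,0,0],"gripper": 80},
  ],
)

```text
time_s: 21.15
tool_pos: [592.2, -326.6, 59.8]
ee_rot: [[-0.12, -0.993, -0.002], [-0.993, 0.12, 0.0], [0.0, 0.002, -1.0]]
force: [0.1, -0.0, 0.6]
gripper_width: 79.8
```

Call:
carry_out(
  steps=[
    {"offset": [0,-2,0],"dr": [0,0,0],"gripper": 70},
    {"offset": [0,0,0],"dr": [0,0,0],"gripper": 60},
    {"offset": [0,0,0],"dr": [0,0,0],"gripper": 45},
    {"offset": [0,0,0],"dr": [0,0,0],"gripper": 42},
    {"offset": [0,0,0],"dr": [0,0,0],"gripper": 42},
    {"offset": [0,0,0],"dr": [0,0,0],"gripper": 42},
  ],
)

```text
time_s: 21.75
tool_pos: [593.7, -329.5, 63.6]
ee_rot: [[-0.119, -0.993, 0.002], [-0.993, 0.119, -0.002], [0.002, -0.003, -1.0]]
force: [-0.6, -0.2, -2.7]
gripper_width: 47.3
```

Call:
carry_out(
  steps=[
    {"offset": [0,0,8],"dr": [0,0,0],"gripper": 42},
    {"offset": [0,0,25],"dr": [0,0,0],"gripper": 42},
    {"offset": [0,0,45],"dr": [0,0,0],"gripper": 42},
    {"offset": [0,0,40],"dr": [0,0,0],"gripper": 42},
    {"offset": [0,0,0],"dr": [0,0,0],"gripper": 42},
  ],
)

```text
time_s: 22.25
tool_pos: [592.3, -328.9, 186.3]
ee_rot: [[-0.119, -0.993, -0.0], [-0.993, 0.119, -0.001], [0.001, 0.0, -1.0]]
force: [0.6, -0.2, -2.4]
gripper_width: 47.0
```

Call:
carry_out(
  steps=[
    {"offset": [-7,25,0],"dr": [0,0,0],"gripper": 42},
    {"offset": [-10,40,0],"dr": [0,0,0],"gripper": 42},
    {"offset": [-10,40,0],"dr": [0,0,0],"gripper": 42},
    {"offset": [-10,40,0],"dr": [0,0,0],"gripper": 42},
    {"offset": [-10,40,0],"dr": [0,0,0],"gripper": 42},
    {"offset": [-10,40,0],"dr": [0,0,0],"gripper": 42},
    {"offset": [-9,40,0],"dr": [0,0,0],"gripper": 42},
    {"offset": [-9,40,0],"dr": [0,0,0],"gripper": 42},
    {"offset": [-3,15,0],"dr": [0,0,-0.008],"gripper": 42},
    {"offset": [0,0,0],"dr": [0,0,0],"gripper": 42},
  ],
)

```text
time_s: 23.25
tool_pos: [507.4, 1.2, 188.7]
ee_rot: [[-0.129, -0.992, 0.003], [-0.992, 0.129, -0.003], [0.002, -0.004, -1.0]]
force: [-0.6, -0.4, -1.5]
gripper_width: 47.0
```

Call:
carry_out(
  steps=[
    {"offset": [7,-4,-20],"dr": [0,0.003,0],"gripper": 42},
    {"offset": [0,0,-30],"dr": [0,0,0],"gripper": 42},
    {"offset": [0,0,-12],"dr": [0,0,0],"gripper": 42},
    {"offset": [0,0,0],"dr": [0,0,0],"gripper": 42},
    {"offset": [0,0,0],"dr": [0,0,0],"gripper": 42},
  ],
)

```text
time_s: 23.75
tool_pos: [515.7, -5.4, 126.5]
ee_rot: [[-0.13, -0.992, 0.003], [-0.992, 0.13, -0.004], [0.003, -0.003, -1.0]]
force: [0.5, 0.6, -2.2]
gripper_width: 47.1
```

```bash
python3 - <<'E'
from h import *
m,p,d=snap("wrist","9"); s=env.read_state(); print(s["tool_pos"],s["gripper_width"],s["ee_rot"].round(3).tolist())
E
```

```text
[515.77318148  -5.37537402 126.66754142] 47.3048908921593 [[-0.13, -0.992, 0.003], [-0.992, 0.13, -0.004], [0.003, -0.003, -1.0]]
```

View pics/wrist_9.png

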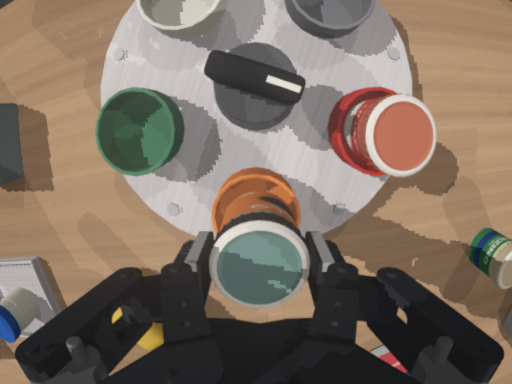

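Call:
carry_out(
  steps=[
    {"offset": [-1,2.5,-15],"dr": [0,0,0],"gripper": 42},
    {"offset": [-1,0,-10],"dr": [0,0.003,0],"gripper": 42},
    {"offset": [0,0,-4],"dr": [0,0.003,0],"gripper": 42},
    {"offset": [0,0,-1],"dr": [0,0,0],"gripper": 42},
    {"offset": [0,0,0],"dr": [0,0,0],"gripper": 42},
  ],
)

```text
time_s: 24.3
tool_pos: [515.8, -3.6, 99.4]
ee_rot: [[-0.131, -0.991, 0.002], [-0.991, 0.131, -0.004], [0.003, -0.002, -1.0]]
force: [-0.0, 0.5, -1.8]
gripper_width: 47.1
```

Call:
carry_out(
  steps=[
    {"offset": [-1,0.5,-3],"dr": [0,0,0],"gripper": 42},
    {"offset": [0,0,-2],"dr": [0,0,0],"gripper": 42},
    {"offset": [0,0,-1],"dr": [0,0,0],"gripper": 42},
    {"offset": [0,0,0],"dr": [0,0,0],"gripper": 42},
    {"offset": [0,0,0],"dr": [0,0,0],"gripper": 42},
  ],
)

```text
time_s: 24.8
tool_pos: [515.2, -3.2, 93.9]
ee_rot: [[-0.131, -0.991, 0.003], [-0.991, 0.131, -0.004], [0.003, -0.004, -1.0]]
force: [-0.1, -0.2, -1.9]
gripper_width: 46.9
```

Call:
carry_out(
  steps=[
    {"offset": [0,0,-1],"dr": [0,0,0],"gripper": 42},
    {"offset": [0,0,-1],"dr": [0,0,0],"gripper": 42},
    {"offset": [0,0,0],"dr": [0,0,0],"gripper": 42},
  ],
)

```text
time_s: 25.1
tool_pos: [515.4, -3.2, 91.9]
ee_rot: [[-0.131, -0.991, 0.004], [-0.991, 0.131, -0.004], [0.003, -0.004, -1.0]]
force: [0.1, 0.1, -0.9]
gripper_width: 46.8
```

Call:
carry_out(
  steps=[
    {"offset": [0,0,0],"dr": [0,0,0],"gripper": 52},
    {"offset": [0,0,0],"dr": [0,0,0],"gripper": 65},
    {"offset": [0,0,0],"dr": [0,0,0],"gripper": 70},
    {"offset": [0,0,12],"dr": [0,0,0],"gripper": 70},
    {"offset": [0,0,30],"dr": [0,0,0],"gripper": 70},
    {"offset": [0,0,45],"dr": [0,0,0],"gripper": 70},
    {"offset": [0,0,0],"dr": [0,0,0],"gripper": 60},
  ],
)

```text
time_s: 25.8
tool_pos: [514.9, -3.2, 183.9]
ee_rot: [[-0.131, -0.991, 0.003], [-0.991, 0.131, -0.004], [0.003, -0.003, -1.0]]
force: [0.6, -0.3, -1.5]
gripper_width: 60.4
```

```bash
python3 - <<'E'
from h import *
m,p,d=snap("wrist","10"); s=env.read_state(); print(s["tool_pos"],s["gripper_width"],s["ee_rot"].round(3).tolist())
C=cloud("wrist",m,d)
k=(abs(C[...,2]-89)<5)&(np.hypot(C[...,0]-514,C[...,1]+3)<40); a=C[k]; print("lid",a.mean(0),np.ptp(a,0))
m,p,d=snap("top","10"); C=cloud("top",m,d)
k=(abs(C[...,2]-60)<7)&(np.hypot(C[...,0]-424,C[...,1]+249)<80); a=C[k]; print("green",len(a),a.mean(0),np.ptp(a,0))
E
```

```text
[514.00666698  -3.14854778 181.72574059] 60.16277730989681 [[-0.13, -0.991, 0.0], [-0.991, 0.13, -0.004], [0.004, -0.001, -1.0]]
lid [515.01826243  -3.04308799  88.41401777] [48.41553243 47.78611618  6.7341853 ]
green 216 [ 424.32846326 -249.31163093   60.02755677] [44.32657926 47.89135426 12.22036732]
```

View pics/wrist_10.png

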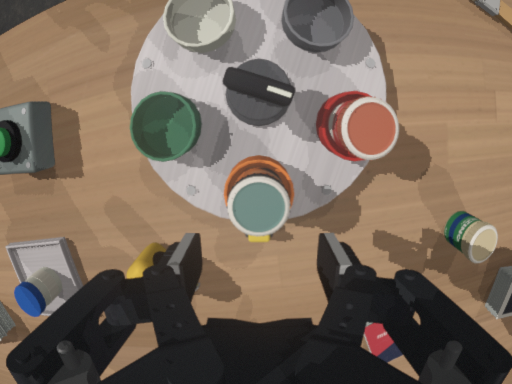

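Call:
carry_out(
  steps=[
    {"offset": [15,-2,0],"dr": [0,0,0.1],"gripper": 50},
    {"offset": [25,-3,0],"dr": [0,0,0.13],"gripper": 45},
    {"offset": [25,-3,0],"dr": [0,0,0.13],"gripper": 45},
    {"offset": [15,-2,0],"dr": [0,0,0.13],"gripper": 45},
    {"offset": [5,0,0],"dr": [0,0,0.13],"gripper": 45},
    {"offset": [0,0,-5],"dr": [0,0,0.13],"gripper": 45},
    {"offset": [0,0,-5],"dr": [0,0,0.13],"gripper": 45},
    {"offset": [0,0,-5],"dr": [0,0,0.13],"gripper": 45},
    {"offset": [0,0,0],"dr": [0,0,0.13],"gripper": 45},
    {"offset": [0,0,0],"dr": [0,0,0.1],"gripper": 45},
  ],
)

```text
time_s: 26.9
tool_pos: [596.9, -13.3, 157.6]
ee_rot: [[0.916, -0.401, -0.008], [-0.401, -0.916, -0.008], [-0.004, 0.011, -1.0]]
force: [0.1, -0.6, 0.3]
gripper_width: 44.9
```

Call:
carry_out(
  steps=[
    {"offset": [4,-1.5,-5],"dr": [0.008,-0.008,-0.03],"gripper": 45},
    {"offset": [0,0,0],"dr": [0,0,0],"gripper": 45},
    {"offset": [0,0,0],"dr": [0,0,0],"gripper": 45},
  ],
)

```text
time_s: 27.2
tool_pos: [600.1, -15.3, 150.2]
ee_rot: [[0.901, -0.434, -0.002], [-0.434, -0.901, 0.001], [-0.003, -0.0, -1.0]]
force: [0.1, -0.2, -0.6]
gripper_width: 44.9
```

Call:
carry_out(
  steps=[
    {"offset": [1,0.5,-20],"dr": [0,0,0],"gripper": 45},
    {"offset": [0,0,-15],"dr": [0,0,0],"gripper": 45},
    {"offset": [0,0,-7],"dr": [0,0,0],"gripper": 45},
    {"offset": [0,0,-3],"dr": [0,0,0],"gripper": 45},
    {"offset": [0,0,0],"dr": [0,0,0],"gripper": 45},
    {"offset": [0,0,0],"dr": [0,0,0],"gripper": 45},
  ],
)

```text
time_s: 27.8
tool_pos: [601.3, -14.5, 103.8]
ee_rot: [[0.898, -0.44, -0.002], [-0.44, -0.898, 0.001], [-0.002, 0.0, -1.0]]
force: [0.2, 0.4, 0.8]
gripper_width: 45.2
```

Call:
carry_out(
  steps=[
    {"offset": [0,0,0],"dr": [0,0,0],"gripper": 30},
    {"offset": [0,0,0],"dr": [0,0,0],"gripper": 15},
    {"offset": [0,0,0],"dr": [0,0,0],"gripper": 9},
    {"offset": [0,0,0],"dr": [0,0,0],"gripper": 9},
    {"offset": [0,0,0],"dr": [0,0,0],"gripper": 9},
  ],
)

```text
time_s: 28.3
tool_pos: [601.4, -14.4, 104.9]
ee_rot: [[0.898, -0.439, -0.001], [-0.439, -0.898, 0.001], [-0.001, -0.0, -1.0]]
force: [-0.3, 0.6, -3.2]
gripper_width: 13.2
```

Call:
carry_out(
  steps=[
    {"offset": [0,0,0],"dr": [0,0,0.06],"gripper": 9},
    {"offset": [0,0,0],"dr": [0,0,0.12],"gripper": 9},
    {"offset": [0,0,0],"dr": [0,0,0.12],"gripper": 9},
    {"offset": [0,0,0],"dr": [0,0,0.12],"gripper": 9},
    {"offset": [0,0,0],"dr": [0,0,0.12],"gripper": 9},
    {"offset": [0,0,0],"dr": [0,0,0.12],"gripper": 9},
    {"offset": [0,0,0],"dr": [0,0,0.06],"gripper": 9},
    {"offset": [0,0,0],"dr": [0,0,0],"gripper": 9},
    {"offset": [0,0,0],"dr": [0,0,0],"gripper": 9},
  ],
)

```text
time_s: 29.2
tool_pos: [601.4, -14.4, 104.9]
ee_rot: [[0.959, 0.285, -0.001], [0.285, -0.959, 0.001], [-0.001, -0.001, -1.0]]
force: [-0.5, 1.9, -1.4]
gripper_width: 13.2
```

Call:
carry_out(
  steps=[
    {"offset": [0,0,0],"dr": [0,0,0.1],"gripper": 9},
    {"offset": [0,0,0],"dr": [0,0,0.12],"gripper": 9},
    {"offset": [0,0,0],"dr": [0,0,0.12],"gripper": 9},
    {"offset": [0,0,0],"dr": [0,0,0.12],"gripper": 9},
    {"offset": [0,0,0],"dr": [0,0,0.06],"gripper": 9},
    {"offset": [0,0,0],"dr": [0,0,0],"gripper": 9},
    {"offset": [0,0,0],"dr": [0,0,0],"gripper": 9},
  ],
)

```text
time_s: 29.9
tool_pos: [601.5, -14.4, 104.9]
ee_rot: [[0.688, 0.726, -0.001], [0.726, -0.688, -0.001], [-0.001, -0.001, -1.0]]
force: [-1.3, 2.4, -0.4]
gripper_width: 12.9
```

Call:
carry_out(
  steps=[
    {"offset": [0,0,0],"dr": [0,0,0],"gripper": 25},
    {"offset": [0,0,0],"dr": [0,0,0],"gripper": 45},
    {"offset": [0,0,0],"dr": [0,0,0],"gripper": 45},
    {"offset": [0,0,20],"dr": [0,0,0],"gripper": 45},
    {"offset": [0,0,35],"dr": [0,0,0],"gripper": 50},
    {"offset": [0,0,25],"dr": [0,0,0],"gripper": 60},
  ],
)

```text
time_s: 30.5
tool_pos: [600.2, -14.7, 184.5]
ee_rot: [[0.693, 0.721, -0.006], [0.721, -0.693, -0.001], [-0.005, -0.003, -1.0]]
force: [-0.3, 0.5, 0.6]
gripper_width: 59.8
```

```bash
cat > knob.py <<'E'
from h import *
import sys
t=sys.argv[1]
m,p,d=snap("wrist",t); s=env.read_state(); print(s["tool_pos"],s["gripper_width"],s["ee_rot"].round(3).tolist(),s["joint_pos"].round(0))
C=cloud("wrist",m,d)
k=(abs(C[...,2]-106)<5)&(np.hypot(C[...,0]-600,C[...,1]+15)<35); a=C[k]; print("knob",a.mean(0),np.ptp(a,0))
b=a[:,:2]-a[:,:2].mean(0); v=np.linalg.svd(b,full_matrices=False)[2][0]; print(np.degrees(np.arctan2(v[1],v[0])))
m,p,d=snap("top",t)
C=cloud("top",m,d)
k=(abs(C[...,2]-60)<7)&(np.hypot(C[...,0]-424,C[...,1]+249)<80); a=C[k]; print("green",len(a),a.mean(0) if len(a) else 0)
E
python3 knob.py 11
```

```text
[601.42691889 -14.5221342  187.87696835] 60.0764318548906 [[0.693, 0.721, -0.002], [0.721, -0.693, -0.002], [-0.003, -0.0, -1.0]] [ 23.  37. -40.  97.  28.  56.  18.]
knob [599.95418828 -12.92824162 105.50837271] [40.5856632  39.51972064  7.44561569]
-43.64245132533577
green 0 0
```

View pics/wrist_11.png

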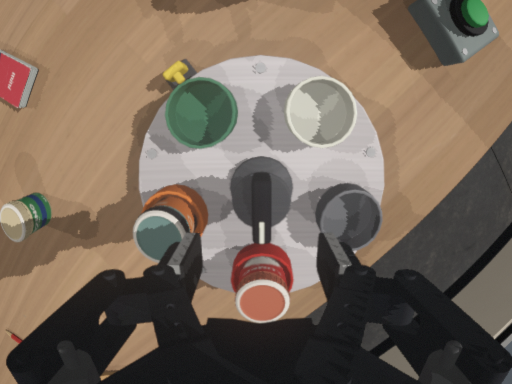

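View pics/top_11.png

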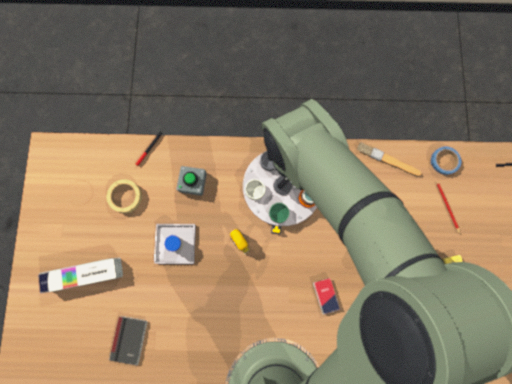

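Call:
carry_out(
  steps=[
    {"offset": [-15,-20,0],"dr": [0,0,0],"gripper": 80},
    {"offset": [-26,-34,0],"dr": [0,0,0],"gripper": 80},
    {"offset": [-26,-34,0],"dr": [0,0,0],"gripper": 80},
    {"offset": [-26,-34,0],"dr": [0,0,0],"gripper": 80},
    {"offset": [-26,-34,0],"dr": [0,0,0],"gripper": 80},
    {"offset": [-26,-34,0],"dr": [0,0,0],"gripper": 80},
    {"offset": [-20,-28,0],"dr": [0,0,0],"gripper": 80},
    {"offset": [-8,-12,0],"dr": [0,0,0],"gripper": 80},
    {"offset": [0,0,0],"dr": [0,0,0],"gripper": 80},
  ],
)

```text
time_s: 31.5
tool_pos: [418.7, -251.3, 182.8]
ee_rot: [[0.696, 0.718, -0.003], [0.718, -0.696, -0.001], [-0.002, -0.002, -1.0]]
force: [0.5, 0.5, -0.5]
gripper_width: 80.1
```

```bash
python3 lidw.py 424 -249 60 12
```

```text
tool [ 419.3 -250.5  182.8] lid [ 422.9 -248.5   59.5] minmax mid [ 423.8 -249.    58.5] [48. 48.  7.] 2401
diff [   3.5    1.9 -123.3] rot [[0.695, 0.719, -0.003], [0.719, -0.695, -0.0], [-0.002, -0.002, -1.0]] j [ 56.  29. -42. 114.  26.  47.  45.]
```

View pics/wrist_12.png

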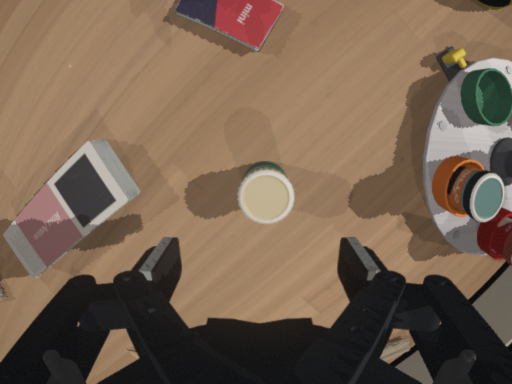

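Call:
carry_out(
  steps=[
    {"offset": [4,2,-20],"dr": [0,0,0],"gripper": 80},
    {"offset": [0,0,-35],"dr": [0,0,0],"gripper": 80},
    {"offset": [0,0,-35],"dr": [0,0,0],"gripper": 80},
    {"offset": [0,0,-18],"dr": [0,0,0],"gripper": 80},
    {"offset": [0,0,-8],"dr": [0,0,0],"gripper": 80},
    {"offset": [0,0,0],"dr": [0,0,0],"gripper": 80},
    {"offset": [0,0,0],"dr": [0,0,0],"gripper": 80},
  ],
)

```text
time_s: 32.25
tool_pos: [428.8, -241.7, 63.3]
ee_rot: [[0.691, 0.723, 0.002], [0.723, -0.691, 0.001], [0.002, 0.0, -1.0]]
force: [0.4, 1.1, 0.5]
gripper_width: 80.2
```

Call:
carry_out(
  steps=[
    {"offset": [-5,-7,-3],"dr": [0,0,0],"gripper": 80},
    {"offset": [0,0,0],"dr": [0,0,0],"gripper": 80},
    {"offset": [0,0,0],"dr": [0,0,0],"gripper": 80},
  ],
)

```text
time_s: 32.55
tool_pos: [424.5, -249.9, 62.2]
ee_rot: [[0.691, 0.723, 0.005], [0.723, -0.691, -0.001], [0.003, 0.004, -1.0]]
force: [0.8, -0.2, -0.5]
gripper_width: 80.0
```

Call:
carry_out(
  steps=[
    {"offset": [-0.5,0.5,-3],"dr": [0,0.004,0],"gripper": 65},
    {"offset": [0,0,0],"dr": [0,0,0],"gripper": 55},
    {"offset": [0,0,0],"dr": [0,0,0],"gripper": 45},
    {"offset": [0,0,0],"dr": [0,0,0],"gripper": 42},
    {"offset": [0,0,0],"dr": [0,0,0],"gripper": 42},
    {"offset": [0,0,0],"dr": [0,0,0],"gripper": 42},
  ],
)

```text
time_s: 33.15
tool_pos: [424.1, -250.0, 60.1]
ee_rot: [[0.692, 0.722, 0.001], [0.722, -0.692, -0.002], [-0.001, 0.002, -1.0]]
force: [-0.9, -0.5, 0.0]
gripper_width: 47.1
```

Held; bottom = TCP − 60.

Call:
carry_out(
  steps=[
    {"offset": [0,0,8],"dr": [0,0,0],"gripper": 42},
    {"offset": [0,0,25],"dr": [0,0,0],"gripper": 42},
    {"offset": [0,0,45],"dr": [0,0,0],"gripper": 42},
    {"offset": [0,0,42],"dr": [0,0,0],"gripper": 42},
    {"offset": [0,0,0],"dr": [0,0,0],"gripper": 42},
  ],
)

```text
time_s: 33.65
tool_pos: [423.3, -247.9, 185.0]
ee_rot: [[0.69, 0.724, -0.001], [0.724, -0.69, 0.001], [0.0, -0.002, -1.0]]
force: [0.2, 0.4, -3.2]
gripper_width: 47.2
```

Call:
carry_out(
  steps=[
    {"offset": [8,20,0],"dr": [0,0,0],"gripper": 42},
    {"offset": [14,38,0],"dr": [0,0,0],"gripper": 42},
    {"offset": [14,38,0],"dr": [0,0,0],"gripper": 42},
    {"offset": [14,38,0],"dr": [0,0,0],"gripper": 42},
    {"offset": [14,38,0],"dr": [0,0,0],"gripper": 42},
    {"offset": [14,38,0],"dr": [0,0,0],"gripper": 42},
    {"offset": [10,27,0],"dr": [0,0,0],"gripper": 42},
    {"offset": [0,0,0],"dr": [0,0,0],"gripper": 42},
    {"offset": [0,0,0],"dr": [0,0,0],"gripper": 42},
  ],
)

```text
time_s: 34.55
tool_pos: [510.3, -2.2, 185.9]
ee_rot: [[0.692, 0.722, -0.003], [0.722, -0.692, 0.001], [-0.001, -0.003, -1.0]]
force: [0.2, -1.1, -1.4]
gripper_width: 47.1
```

Call:
carry_out(
  steps=[
    {"offset": [4,-1,-20],"dr": [0,0,0],"gripper": 42},
    {"offset": [0,0,-30],"dr": [0,0,0],"gripper": 42},
    {"offset": [0,0,-12],"dr": [0,0,0],"gripper": 42},
    {"offset": [0,0,0],"dr": [0,0,0],"gripper": 42},
    {"offset": [0,0,0],"dr": [0,0,0],"gripper": 42},
  ],
)

```text
time_s: 35.05
tool_pos: [513.4, -7.3, 122.9]
ee_rot: [[0.695, 0.719, -0.003], [0.719, -0.695, -0.0], [-0.002, -0.002, -1.0]]
force: [0.8, 0.5, -1.7]
gripper_width: 47.2
```

```bash
python3 - <<'E'
from h import *
m,p,d=snap("wrist","13"); s=env.read_state(); print(s["tool_pos"],s["gripper_width"],s["ee_rot"].round(3).tolist(),s["joint_pos"].round(0))
E
```

```text
[513.52492974  -7.41309667 123.08661977] 47.08050335440473 [[0.695, 0.719, -0.003], [0.719, -0.695, -0.0], [-0.002, -0.002, -1.0]] [ 23.  36. -39. 113.  33.  43.  10.]
```

View pics/wrist_13.png

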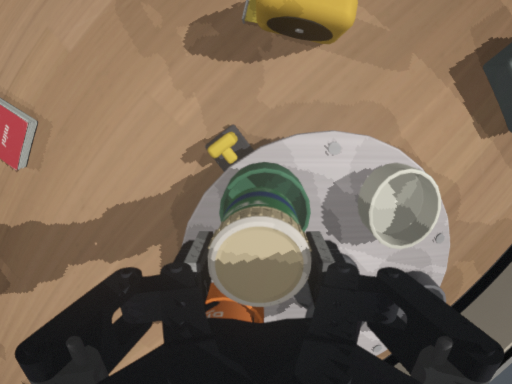

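Call:
carry_out(
  steps=[
    {"offset": [0.5,4.5,-10],"dr": [0,0,0],"gripper": 42},
    {"offset": [0,0,-5],"dr": [0,0,0],"gripper": 42},
    {"offset": [0,0,0],"dr": [0,0,0],"gripper": 42},
    {"offset": [0,0,0],"dr": [0,0,0],"gripper": 42},
  ],
)

```text
time_s: 35.5
tool_pos: [515.0, -2.7, 108.8]
ee_rot: [[0.696, 0.719, 0.0], [0.719, -0.696, -0.001], [-0.0, 0.001, -1.0]]
force: [-0.3, 0.7, -2.3]
gripper_width: 47.3
```

Call:
carry_out(
  steps=[
    {"offset": [-0.5,0,-8],"dr": [0,0,0],"gripper": 42},
    {"offset": [0,0,-6],"dr": [0,0,0],"gripper": 42},
    {"offset": [0,0,-2],"dr": [0,0,0],"gripper": 42},
    {"offset": [0,0,0],"dr": [0,0,0],"gripper": 42},
    {"offset": [0,0,0],"dr": [0,0,0],"gripper": 42},
  ],
)

```text
time_s: 36.0
tool_pos: [514.5, -2.8, 91.4]
ee_rot: [[0.695, 0.719, 0.0], [0.719, -0.695, -0.001], [-0.0, 0.001, -1.0]]
force: [0.5, -0.0, -3.6]
gripper_width: 47.5
```

Call:
carry_out(
  steps=[
    {"offset": [0,0,-1.5],"dr": [0,0,0],"gripper": 42},
    {"offset": [0,0,-1],"dr": [0,0,0],"gripper": 42},
    {"offset": [0,0,0],"dr": [0,0,0],"gripper": 42},
  ],
)

```text
time_s: 36.3
tool_pos: [514.7, -2.8, 89.1]
ee_rot: [[0.695, 0.719, 0.001], [0.719, -0.695, -0.001], [-0.0, 0.001, -1.0]]
force: [-0.8, 0.2, 0.2]
gripper_width: 46.9
```

Call:
carry_out(
  steps=[
    {"offset": [0,0,0],"dr": [0,0,0],"gripper": 52},
    {"offset": [0,0,0],"dr": [0,0,0],"gripper": 65},
    {"offset": [0,0,0],"dr": [0,0,0],"gripper": 70},
    {"offset": [0,0,12],"dr": [0,0,0],"gripper": 70},
    {"offset": [0,0,30],"dr": [0,0,0],"gripper": 70},
    {"offset": [0,0,45],"dr": [0,0,0],"gripper": 70},
    {"offset": [0,0,0],"dr": [0,0,0],"gripper": 60},
  ],
)

```text
time_s: 37.0
tool_pos: [514.3, -1.7, 181.3]
ee_rot: [[0.694, 0.72, -0.0], [0.72, -0.694, 0.0], [0.0, -0.0, -1.0]]
force: [0.7, 0.1, -0.0]
gripper_width: 60.1
```

```bash
python3 - <<'E'
from h import *
m,p,d=snap("wrist","14"); s=env.read_state(); print(s["tool_pos"],s["gripper_width"],s["ee_rot"].round(3).tolist())
C=cloud("wrist",m,d)
k=(abs(C[...,2]-89)<5)&(np.hypot(C[...,0]-514,C[...,1]+3)<40); a=C[k]; print("lid",a.mean(0),np.ptp(a,0))
E
```

```text
[513.46466152  -2.27011652 179.14122999] 60.28962970174146 [[0.695, 0.719, -0.002], [0.719, -0.695, -0.0], [-0.002, -0.002, -1.0]]
lid [513.34788041  -1.00480084  88.50644965] [48.54841089 48.88732713  7.12265683]
```

View pics/wrist_14.png

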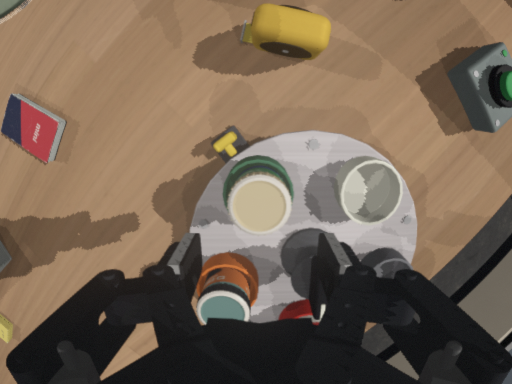

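Call:
carry_out(
  steps=[
    {"offset": [20,-3,0],"dr": [0,0,0.005],"gripper": 50},
    {"offset": [30,-4,0],"dr": [0,0,0],"gripper": 45},
    {"offset": [28,-4,-10],"dr": [0,0,0],"gripper": 45},
    {"offset": [8,-1,-10],"dr": [0,0,0],"gripper": 45},
    {"offset": [0,0,0],"dr": [0,0,0],"gripper": 45},
    {"offset": [0,0,0],"dr": [0,0,0],"gripper": 45},
  ],
)

```text
time_s: 37.65
tool_pos: [600.0, -15.2, 159.0]
ee_rot: [[0.69, 0.723, -0.004], [0.723, -0.69, -0.001], [-0.004, -0.002, -1.0]]
force: [0.5, -0.8, 0.1]
gripper_width: 44.8
```

Call:
carry_out(
  steps=[
    {"offset": [1,0.5,-20],"dr": [0,-0.003,0],"gripper": 45},
    {"offset": [0,0,-20],"dr": [0,0,0],"gripper": 45},
    {"offset": [0,0,-9],"dr": [0,0,0],"gripper": 45},
    {"offset": [0,0,-3],"dr": [0,0,0],"gripper": 45},
    {"offset": [0,0,0],"dr": [0,0,0],"gripper": 45},
    {"offset": [0,0,0],"dr": [0,0,0],"gripper": 45},
  ],
)

```text
time_s: 38.25
tool_pos: [598.4, -13.9, 109.1]
ee_rot: [[0.689, 0.724, 0.0], [0.724, -0.689, -0.002], [-0.001, 0.001, -1.0]]
force: [0.2, 0.0, -0.5]
gripper_width: 44.9
```

Call:
carry_out(
  steps=[
    {"offset": [2.5,-0.5,-5],"dr": [0,0,0],"gripper": 45},
    {"offset": [0,0,0],"dr": [0,0,0],"gripper": 30},
    {"offset": [0,0,0],"dr": [0,0,0],"gripper": 15},
    {"offset": [0,0,0],"dr": [0,0,0],"gripper": 9},
    {"offset": [0,0,0],"dr": [0,0,0],"gripper": 9},
    {"offset": [0,0,0],"dr": [0,0,0],"gripper": 9},
  ],
)

```text
time_s: 38.85
tool_pos: [601.7, -14.6, 105.4]
ee_rot: [[0.689, 0.724, 0.002], [0.724, -0.689, -0.002], [-0.0, 0.003, -1.0]]
force: [-0.3, -0.9, -1.2]
gripper_width: 12.7
```

Call:
carry_out(
  steps=[
    {"offset": [0,0,0],"dr": [0,0,0.06],"gripper": 9},
    {"offset": [0,0,0],"dr": [0,0,0.12],"gripper": 9},
    {"offset": [0,0,0],"dr": [0,0,0.12],"gripper": 9},
    {"offset": [0,0,0],"dr": [0,0,0.12],"gripper": 9},
    {"offset": [0,0,0],"dr": [0,0,0.12],"gripper": 9},
    {"offset": [0,0,0],"dr": [0,0,0.12],"gripper": 9},
    {"offset": [0,0,0],"dr": [0,0,0.06],"gripper": 9},
    {"offset": [0,0,0],"dr": [0,0,0],"gripper": 9},
    {"offset": [0,0,0],"dr": [0,0,0],"gripper": 9},
  ],
)

```text
time_s: 39.75
tool_pos: [601.8, -14.3, 105.4]
ee_rot: [[0.016, 1.0, 0.003], [1.0, -0.016, 0.001], [0.001, 0.003, -1.0]]
force: [0.0, 0.7, -0.5]
gripper_width: 12.9
```

```bash
python3 -c "
from h import *
s=env.read_state();print(s['joint_pos'].round(0),np.degrees(np.arctan2(s['ee_rot'][1,0],s['ee_rot'][0,0])))"
```

```text
[ 27.  47. -47. 100.  42.  52.  50.] 89.09540660062787
```

Call:
carry_out(
  steps=[
    {"offset": [0,0,0],"dr": [0,0,0.1],"gripper": 9},
    {"offset": [0,0,0],"dr": [0,0,0.12],"gripper": 9},
    {"offset": [0,0,0],"dr": [0,0,0.12],"gripper": 9},
    {"offset": [0,0,0],"dr": [0,0,0.11],"gripper": 9},
    {"offset": [0,0,0],"dr": [0,0,0.06],"gripper": 9},
    {"offset": [0,0,0],"dr": [0,0,0],"gripper": 9},
    {"offset": [0,0,0],"dr": [0,0,0],"gripper": 9},
  ],
)

```text
time_s: 40.45
tool_pos: [601.8, -14.2, 105.4]
ee_rot: [[-0.478, 0.878, 0.002], [0.879, 0.478, 0.002], [0.0, 0.003, -1.0]]
force: [-1.5, 0.0, 0.3]
gripper_width: 13.1
```

Call:
carry_out(
  steps=[
    {"offset": [0,0,0],"dr": [0,0,0],"gripper": 25},
    {"offset": [0,0,0],"dr": [0,0,0],"gripper": 45},
    {"offset": [0,0,0],"dr": [0,0,0],"gripper": 45},
    {"offset": [0,0,20],"dr": [0,0,0],"gripper": 45},
    {"offset": [0,0,35],"dr": [0,0,0],"gripper": 50},
    {"offset": [0,0,30],"dr": [0,0,0],"gripper": 60},
    {"offset": [0,0,10],"dr": [0,0,0],"gripper": 60},
  ],
)

```text
time_s: 41.15
tool_pos: [600.8, -13.3, 206.3]
ee_rot: [[-0.474, 0.881, 0.001], [0.881, 0.474, 0.002], [0.001, 0.002, -1.0]]
force: [0.1, 0.2, -0.6]
gripper_width: 59.8
```

```bash
python3 knob.py 15; python3 - <<'E'
from h import *
p=cv2.imread("pics/top_15.png")[...,::-1]; crop(p,150,330,130,270,4,"t15c")
d=viewer.get_image("top")[1]; m=viewer.camera_model("top"); C=cloud("top",m,d)
k=(abs(C[...,2]-58)<8)&(np.hypot(C[...,0]-612,C[...,1]-270)<35); a=C[k]; print("btn",len(a),a.mean(0),np.ptp(a,0))
k=(abs(C[...,2]-60)<3)&(np.hypot(C[...,0]-612,C[...,1]-270)<35); a=C[k]; print("btn",len(a),a.mean(0),np.ptp(a,0))
E
```

```text
[601.08421083 -13.27087925 206.88913074] 60.137267871813826 [[-0.473, 0.881, 0.002], [0.881, 0.473, 0.002], [0.001, 0.002, -1.0]] [ 33.  42. -59.  96.  40.  64.  81.]
knob [600.02582315 -15.13540567 105.47891356] [45.67848518 32.62583341  6.58860307]
28.670037507303235
green 0 0
btn 161 [611.66358224 268.90347856  57.80918681] [45.55630126 46.8005322  15.83013406]
btn 35 [611.89478041 268.24619399  60.10882891] [36.98320025 40.30006244  5.87608267]
```

View pics/wrist_15.png

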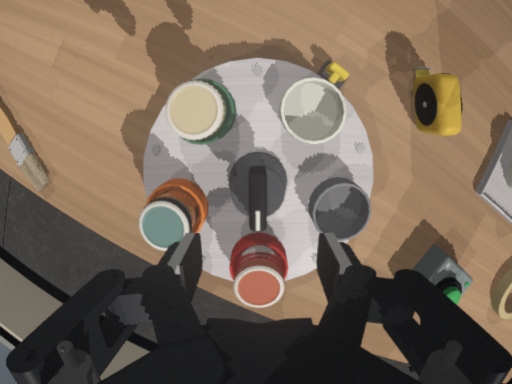

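View pics/t15c.png

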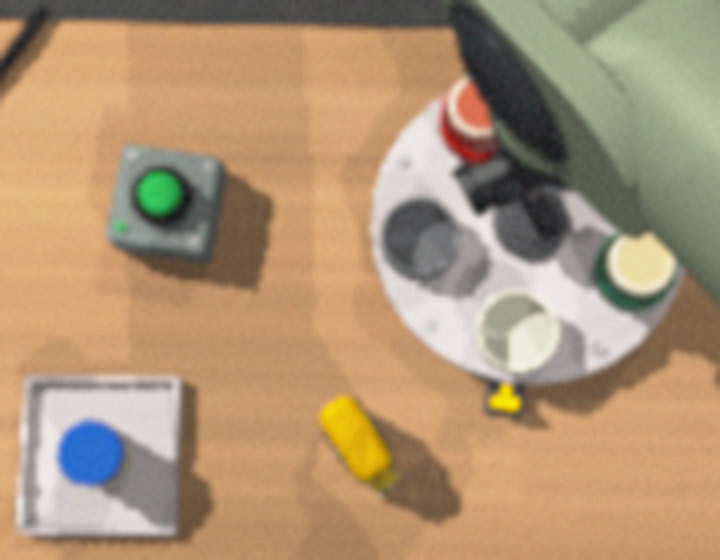

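Call:
carry_out(
  steps=[
    {"offset": [1,20,0],"dr": [0,0,-0.1],"gripper": 60},
    {"offset": [1,35,0],"dr": [0,0,-0.1],"gripper": 40},
    {"offset": [1,35,0],"dr": [0,0,-0.1],"gripper": 20},
    {"offset": [1,35,0],"dr": [0,0,-0.1],"gripper": 0},
    {"offset": [1,35,0],"dr": [0,0,-0.1],"gripper": 0},
    {"offset": [1,35,0],"dr": [0,0,-0.1],"gripper": 0},
    {"offset": [1,35,0],"dr": [0,0,-0.1],"gripper": 0},
    {"offset": [1,35,-10],"dr": [0,0,-0.1],"gripper": 0},
    {"offset": [0,14,-10],"dr": [0,0,0],"gripper": 0},
    {"offset": [0,0,-10],"dr": [0,0,0],"gripper": 0},
  ],
)

```text
time_s: 42.3
tool_pos: [602.9, 272.6, 163.5]
ee_rot: [[0.339, 0.941, -0.013], [0.941, -0.339, 0.003], [-0.002, -0.014, -1.0]]
force: [-0.8, 0.2, -0.6]
gripper_width: -0.4
```

```bash
python3 - <<'E'
from h import *
m,p,d=snap("wrist","16"); s=env.read_state(); print(s["tool_pos"],s["gripper_width"],s["ee_rot"].round(3).tolist(),s["joint_pos"].round(0))
C=cloud("wrist",m,d); np.save("pics/w16C.npy",C)
k=(abs(C[...,2]-60)<3)&(np.hypot(C[...,0]-612,C[...,1]-270)<35); a=C[k]; print("btn",len(a),a.mean(0),np.ptp(a,0))
E
```

```text
[602.39317398 271.01000262 161.56304343] -0.07651551455140918 [[0.339, 0.941, -0.016], [0.941, -0.339, 0.001], [-0.004, -0.015, -1.0]] [ -2.  46. -45.  88.  34.  61.  15.]
btn 227 [605.72429715 274.37329702  61.57758044] [27.96159974 31.51188148  5.92222061]
```

View pics/wrist_16.png

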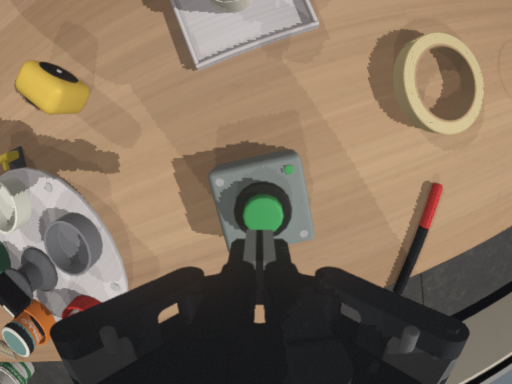

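```bash
python3 - <<'E'
from h import *
m=viewer.camera_model("wrist"); print(at_z("wrist",m,265,212,60)); print(proj("wrist",m,(612,270.5,60)),proj("wrist",m,(611.5,272,60)))
for c in ((210,170),(297,150),(313,240)): print(at_z("wrist",m,*c,42))
p=cv2.imread("pics/wrist_16.png")[...,::-1]; crop(p,190,340,130,280,4,"w16c")
m=viewer.camera_model("top"); p=cv2.imread("pics/top_15.png")[...,::-1]; crop(p,160,220,150,210,10,"t15b")
m=viewer.camera_model("scene"); print(proj("scene",m,(612,270.5,60))); p=cv2.imread("pics/scene_3.png")[...,::-1]; crop(p,175,235,205,265,10,"s3b")
E
```

```text
[609.4194719  272.69989532  60.        ]
(np.float64(263.4477240263687), np.float64(215.86051810664907)) (np.float64(265.0447166924196), np.float64(214.67350817982043))
[565.90380778 240.6544012   42.        ]
[574.50895254 312.79805958  42.        ]
[653.92497851 302.0142848   42.        ]
(np.float64(204.045145479533), np.float64(226.44190313620223))
```

View pics/w16c.png

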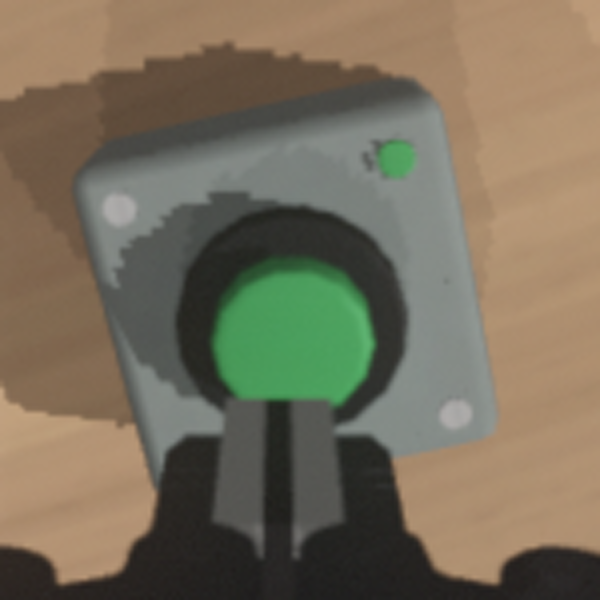

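View pics/t15b.png

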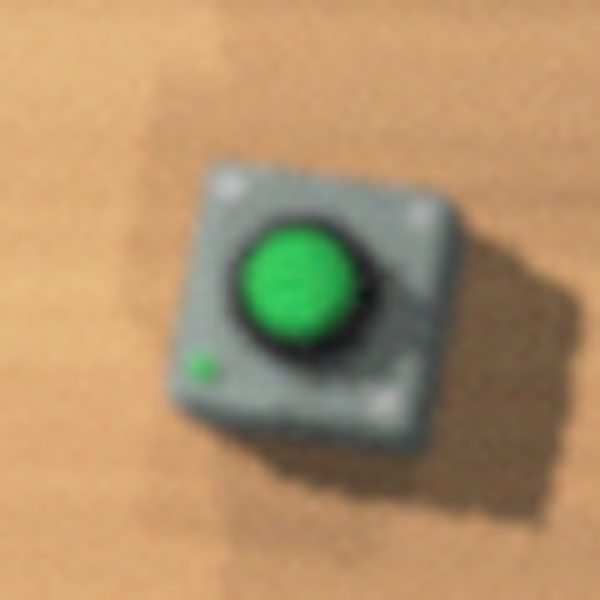

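View pics/s3b.png

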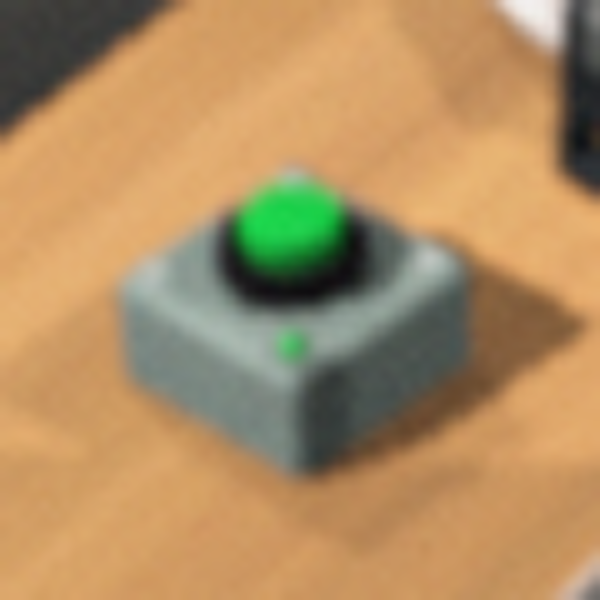

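Call:
carry_out(
  steps=[
    {"offset": [9,0,-5],"dr": [0,-0.015,0],"gripper": 0},
    {"offset": [0,0,0],"dr": [0,0,0],"gripper": 0},
    {"offset": [0,0,-25],"dr": [0,0,0],"gripper": 0},
    {"offset": [0,0,-20],"dr": [0,0,0],"gripper": 0},
    {"offset": [0,0,-8],"dr": [0,0,0],"gripper": 0},
    {"offset": [0,0,0],"dr": [0,0,0],"gripper": 0},
    {"offset": [0,0,0],"dr": [0,0,0],"gripper": 0},
  ],
)

```text
time_s: 43.05
tool_pos: [615.2, 263.3, 102.2]
ee_rot: [[0.346, 0.938, 0.002], [0.938, -0.346, -0.001], [-0.0, 0.002, -1.0]]
force: [0.1, 0.0, 0.5]
gripper_width: -0.1
```

Call:
carry_out(
  steps=[
    {"offset": [-3.5,7.5,-4],"dr": [0,0,0],"gripper": 0},
    {"offset": [0,0,-4],"dr": [0,0,0],"gripper": 0},
    {"offset": [0,0,0],"dr": [0,0,0],"gripper": 0},
    {"offset": [0,0,0],"dr": [0,0,0],"gripper": 0},
  ],
)

```text
time_s: 43.45
tool_pos: [612.3, 272.0, 96.1]
ee_rot: [[0.346, 0.938, 0.005], [0.938, -0.346, 0.0], [0.002, 0.004, -1.0]]
force: [0.2, -0.0, -0.3]
gripper_width: 0.2
```

Call:
carry_out(
  steps=[
    {"offset": [-0.5,-1,-4],"dr": [0,0.004,0],"gripper": 0},
    {"offset": [0,0,-4],"dr": [0,0,0],"gripper": 0},
    {"offset": [0,0,-2],"dr": [0,0,0],"gripper": 0},
    {"offset": [0,0,0],"dr": [0,0,0],"gripper": 0},
    {"offset": [0,0,0],"dr": [0,0,0],"gripper": 0},
  ],
)

```text
time_s: 43.95
tool_pos: [612.0, 271.1, 85.8]
ee_rot: [[0.346, 0.938, 0.001], [0.938, -0.346, 0.001], [0.001, 0.001, -1.0]]
force: [-1.1, -1.1, 3.6]
gripper_width: 0.4
```

Call:
carry_out(
  steps=[
    {"offset": [0,0,-2],"dr": [0,0,0],"gripper": 0},
    {"offset": [0,0,-2],"dr": [0,0,0],"gripper": 0},
    {"offset": [0,0,0],"dr": [0,0,0],"gripper": 0},
  ],
)

```text
time_s: 44.25
tool_pos: [612.1, 271.1, 83.1]
ee_rot: [[0.346, 0.938, 0.002], [0.938, -0.346, 0.0], [0.001, 0.002, -1.0]]
force: [-3.3, -1.4, 5.9]
gripper_width: 0.1
```

Call:
carry_out(
  steps=[
    {"offset": [0,0,-2],"dr": [0,0,0],"gripper": 0},
    {"offset": [0,0,-2],"dr": [0,0,0],"gripper": 0},
    {"offset": [0,0,0],"dr": [0,0,0],"gripper": 0},
  ],
)

```text
time_s: 44.55
tool_pos: [612.2, 271.2, 83.4]
ee_rot: [[0.347, 0.938, 0.004], [0.938, -0.347, -0.001], [0.0, 0.004, -1.0]]
force: [-2.2, -0.4, 3.8]
gripper_width: -0.0
```

Call:
carry_out(
  steps=[
    {"offset": [0,0,-3],"dr": [0,0,0],"gripper": 0},
    {"offset": [0,0,-4],"dr": [0,0,0],"gripper": 0},
  ],
)

```text
time_s: 44.75
tool_pos: [612.7, 271.8, 81.7]
ee_rot: [[0.347, 0.938, 0.007], [0.938, -0.347, -0.002], [0.001, 0.007, -1.0]]
force: [-26.8, -18.3, 83.9]
gripper_width: -0.2
```

```bash
python3 - <<'E'
from h import *
s=env.read_state(); print(s["tool_pos"],s["force"],s["joint_pos"].round(1),s["gripper_width"])
m,p,d=snap("scene","17"); crop(p,150,300,150,270,5,"s17"); s=env.read_state(); print(s["tool_pos"],s["force"],s["wrist_torque"])
m,p,d=snap("wrist","17"); crop(p,160,360,150,300,4,"w17")
E
```

```text
[612.72699322 271.77863659  81.67302757] [-26.75260871 -18.27928815  83.86458002] [ -4.3  51.4 -41.   89.7  39.8  53.9  11. ] -0.21150902573919655
[612.69914466 271.7021764   81.98518678] [-24.24643192 -16.31253613  68.19059695] [-3.80482401  5.1425583  -0.02720913]
```

View pics/s17.png

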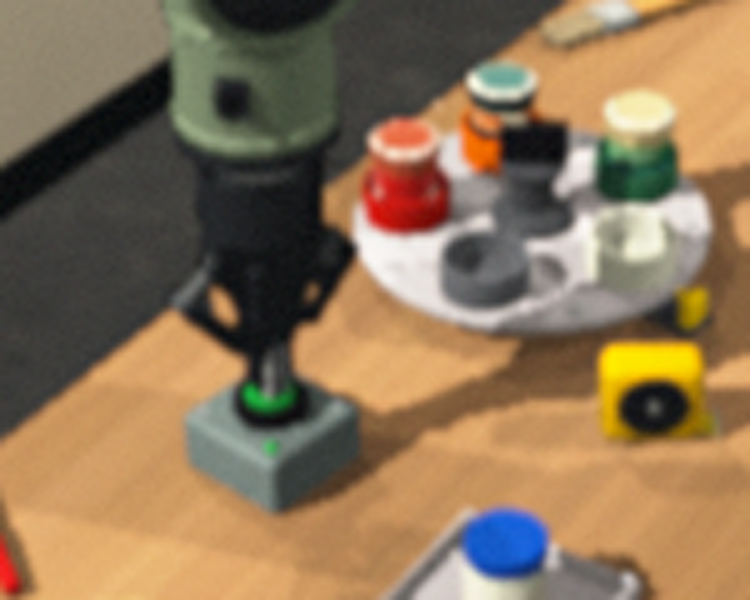

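View pics/w17.png

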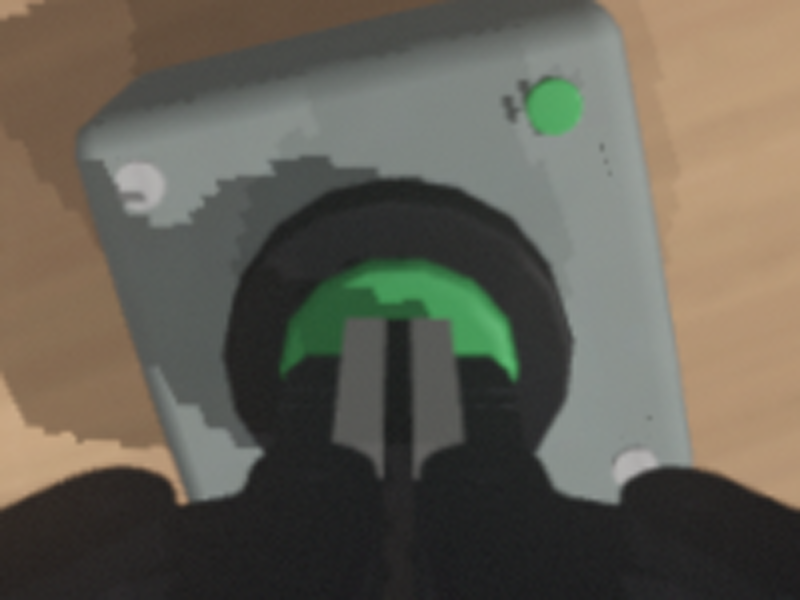

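Call:
carry_out(
  steps=[
    {"offset": [0,0,4],"dr": [0,0,0],"gripper": 0},
    {"offset": [0,0,10],"dr": [0,0,0],"gripper": 0},
    {"offset": [0,0,30],"dr": [0,0,0],"gripper": 0},
    {"offset": [0,0,40],"dr": [0,0,0],"gripper": 0},
    {"offset": [-20,0,40],"dr": [0,0,0],"gripper": 0},
    {"offset": [-20,-20,20],"dr": [0,0,0],"gripper": 0},
    {"offset": [-20,-20,10],"dr": [0,0,0],"gripper": 0},
    {"offset": [0,0,0],"dr": [0,0,0],"gripper": 0},
    {"offset": [0,0,0],"dr": [0,0,0],"gripper": 0},
  ],
)

```text
time_s: 45.75
tool_pos: [549.7, 230.4, 243.2]
ee_rot: [[0.346, 0.938, 0.008], [0.938, -0.346, -0.003], [-0.0, 0.008, -1.0]]
force: [-0.6, 0.4, -0.9]
gripper_width: -0.2
```

```bash
python3 - <<'E'
from h import *
s=env.read_state(); print(s["tool_pos"],s["force"])
m,p,d=snap("scene","18"); crop(p,150,330,130,290,4,"s18")
m,p,d=snap("top","18"); crop(p,140,440,130,280,2.6,"t18")
m,p,d=snap("wrist","18")
C=cloud("wrist",m,d); k=(abs(C[...,2]-60)<3)&(np.hypot(C[...,0]-612,C[...,1]-271)<25); a=C[k]; print("btn",len(a),a.mean(0),np.median(a[:,2]))
E
```

```text
[549.74295323 230.39755226 243.24093739] [-0.62457388  0.4107636  -0.93459576]
btn 175 [607.83319332 270.82453516  61.70845157] 62.42807813726514
```

View pics/s18.png

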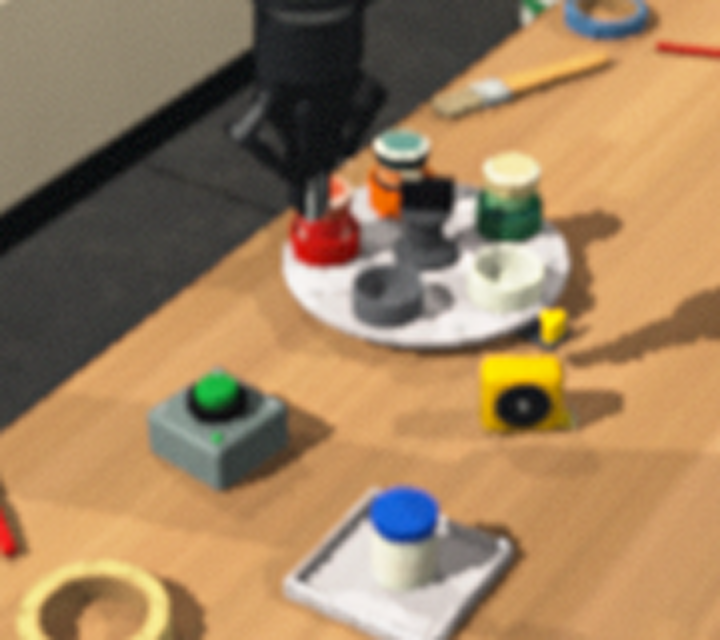

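View pics/t18.png

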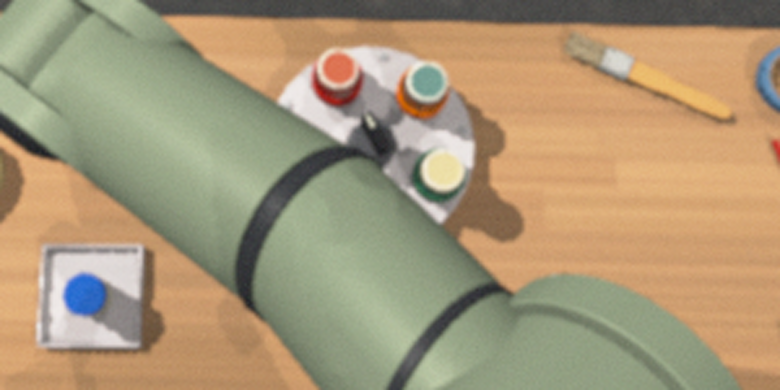

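View pics/wrist_18.png

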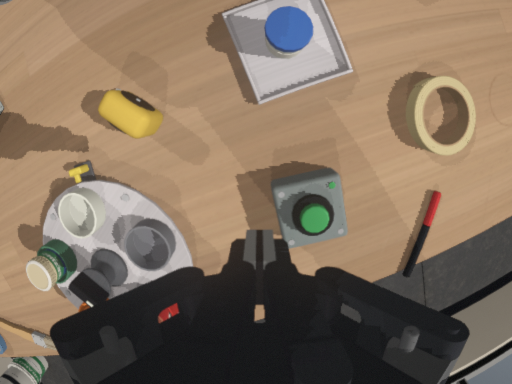

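```bash
python3 - <<'E'
from h import *
print(env.finger_overhang)
C=np.load("pics/w16C.npy"); p=cv2.imread("pics/wrist_16.png")
for u,v in ((263,214),(255,205),(270,220),(263,188),(238,210),(288,210),(284,200),(242,225)): print(u,v,C[v,u].round(1),p[v,u])
# pressed image: button depth now
s=env.read_state()
E
```

```text
25.0
263 214 [610.6 272.5  63.5] [ 93 158  75]
255 205 [601.6 269.2  63.8] [ 92 156  74]
270 220 [616.9 276.   64.2] [ 94 160  75]
263 188 [593.2 278.8  54.4] [44 47 46]
238 210 [603.5 253.8  54.6] [33 37 38]
288 210 [617.3 291.6  54.1] [46 50 50]
284 200 [608.5 291.2  53.2] [47 50 50]
242 225 [616.9 252.1  53.7] [37 42 40]
```

```bash
python3 - <<'E'
from h import *
# wrist camera pose in tool frame, then pose at the press
s=env.read_state(); m=viewer.camera_model("wrist")
T=np.eye(4);T[:3,:3]=s["ee_rot"];T[:3,3]=s["tool_pos"]; W=m["world_to_cam"]@T   # tool->cam
P=np.eye(4);R=np.array([[0.347,0.938,0.007],[0.938,-0.347,-0.002],[0.001,0.007,-1.0]]);u,_,v=np.linalg.svd(R);P[:3,:3]=u@v;P[:3,3]=[612.7,271.7,81.9]
mm={"camera_matrix":m["camera_matrix"],"world_to_cam":W@np.linalg.inv(P)}
# predicted outlines of the button's top edge for several heights and bezel
img=cv2.resize(cv2.imread("pics/wrist_17.png")[150:300,160:360],None,fx=4,fy=4,interpolation=cv2.INTER_CUBIC)
for z,c in ((54,(0,0,255)),(58,(255,0,0))):
    for a in np.linspace(0,2*np.pi,120):
        x,y=proj("wrist",mm,(611.5+16*np.cos(a),271+16*np.sin(a),z)); cv2.circle(img,(int((x-160)*4),int((y-150)*4)),1,c,-1)
cv2.imwrite("pics/w17o.png",img)
E
```

```text
(no output)
```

View pics/w17o.png

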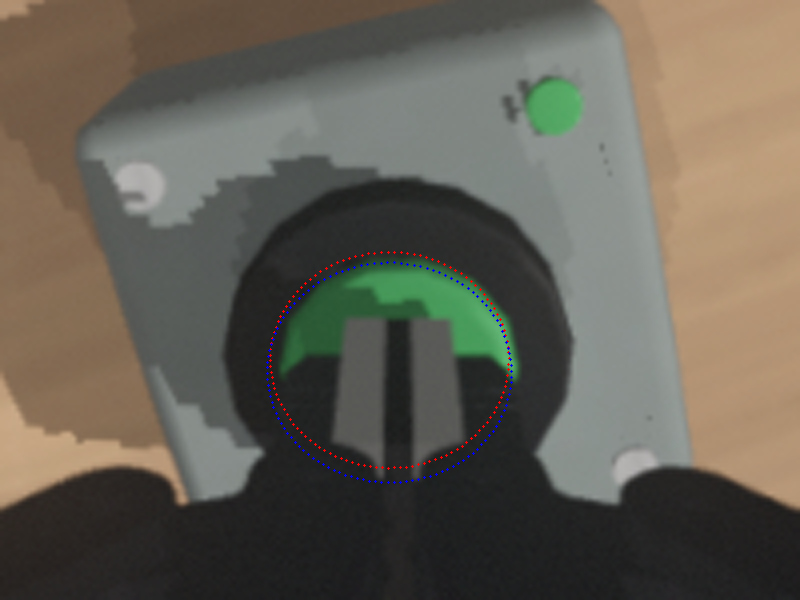

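```bash
python3 -c "
from rig import close_job
print(close_job())"
```

```text
the job is handed in; nothing more can be done
None
```

The job is done and handed in after about 46 s of the 210 s allowed. The blue-lidded pot stands upright on the tray. The red, orange and green pots were each loaded into their own pocket while that pocket stood clicked in at the pointer. I then turned the wheel one more click to white, and pressed and released the start button.

Last checks:
- **Pots:** the final pictures show the three tester pots upright in their own pockets, the white pocket empty and the blue-lidded pot upright inside the tray. The robot was well clear and the bystanders I could see had not moved.
- **Wheel:** the knob angle measured 28.7°, against 28.5° expected for white, and the white cup stands at the pointer.
- **Button:** it went down about 6 mm to a hard stop and came up again afterwards. The fingertip contact and the camera both put its top about 3 mm higher than the 60 mm given, but the travel and spring force match a full press.
- **Button press was too hard:** my last push read about 84 N vertically, roughly 90 N in all. That is under the 120 N wrist limit. It was on the closed fingertips, not the arm or gripper body, so I don't believe it breaks the 40 N rule, but I can't confirm that.

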